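Set up the pour-over stand for a mug

ROBOT

A 6-joint arm with a two-finger parallel gripper is mounted at the origin on a cart in front of the work surface, level with it; the furniture and walls round the work are solid. World frame = base frame: x ahead of the robot, y to its left, z up, the work surface at z = 0. Lengths are in m, angles in rad, forces in N, time in s.
With the tool pointing down it reaches from about 0.275 to 0.775 m from the base axis. Payload 14.6 kg.
Tool frame: the origin (TCP) lies midway between the tips of the shut fingers; the grasp point (between the pads) lies 19 mm behind it (env.tcp_to_grasp is the distance from the TCP to the grasp point, in m); x points along the fingers, y is the direction in which the jaws open and shut, and the axes are right-handed (so a half turn about x gives the same grasp; the last joint's range is limited). The gripper opens to 85 mm and grips with 20 to 120 N. Pads are 22 mm wide; open, the fingers measure 114 mm over their backs; the gripper's body (76 mm by 85 mm) begins 54 mm behind the grasp point. The pads swing forward as they close: fully open they stand 13 mm farther back than shut.
Start: joints at [-1.378, 0.263, -0.048, 1.259, 0, 1.415], TCP at [0.179, -0.494, 0.231] pointing down, gripper open.
Joint ranges: [-2.65, 2.65], [-0.89, 1.7], [-1.18, 1.37], [-2.13, 2.11], [-1.35, 1.29], [-3.14, 3.14]. Speed limits (rad/s): [1.89, 1.89, 2.57, 2.79, 3.14, 3.14].

INTERFACE

Orientations are given as a rotation vector (axis times angle).
In Python, from plant import monitor, optics, env gives the robot as it stands.
- The arm moves only by the tool send_rows, never from a script. Its argument "steps" is a list that holds one entry, the list of rows, each a list of 7 numbers: the turn, a rotation vector about the tool's x, y, z in degrees, then the shift along the tool's x, y, z in mm, then the opening, from 0 (shut) to 1 (fully open). A call has 1 to 5 rows; each row is the pose to reach, as a shift and turn from the pose measured when the call began, along the tool's axes at that moment; what a row does not reach only later rows make up. A row lasts 1/12 s, in which the tool goes at most 41.7 mm and 7.16 degrees, less where a joint would pass 70% of its speed; a pose out of reach is approached as far as the arm can. A call with a gripper value outside its range is refused whole. The fingers move at their own pace and stop on an object; "newtons" is the grip in N (left out, the last holds). Time passes only in rows, so rows that repeat a pose let the fingers close. It gives the time, the measured TCP pose, the force and the opening at its end, in the units of the state.
- monitor.sense(): the state, without advancing time (a new reading comes with each control period).
- optics.read_camera(name): name is "scene" or "top"; returns a dict with "image" (480x640x3 uint8, red, green, blue), "depth" (480x640 float32, m along the optical axis (not along the pixel's ray), 0 where there is no reading), "intrinsics" (3x3 intrinsics, pixels), "world_from_camera" (4x4, takes a point from camera to world coordinates). Camera axes: x right, y down, z forward; pixel columns grow to the right and rows downward; lengths in m; the calibration is good to about 2 mm. A picture is of the moment at which its call begins.
- env.job_done(): hands the job in, once; it reports no verdict.
The state is a dict: "time_s": time; "joints": joint angles; "joint_velocities": joint speeds; "tau": joint torques, N m; "position": TCP position; "tool_rot": TCP orientation; "wrist_force": force on the tool from outside, world axes, zero at the start; "moment": the same for the moment, N m; "gripper_width": opening from 0.0 (shut) to 1.0 (fully open).
Only numpy, scipy, OpenCV 4.12 (cv2) and the standard library are available. Lean on these libraries where they do the work, as an engineer would, in place of code of your own. Each camera call takes 0.05 s, during which the arm holds its last target.

TASK

Get the pour-over stand ready for the mug: turn the warming-plate dial to the orange mark, then take hold of the red grip of the cam lever, swing the lever open, lower the dripper arm until the lower edge of its collar is at the middle of the red ring on the column, and swing the lever fully closed while you hold the arm there. The arm is heavy and loose once the lever is open, so never let it drop or come down on the mug, and leave the mug and the other things where they stand. Finish still gripping the red grip, with the arm clamped at the ring.

Things in the scene. Friction and masses are not known exactly. Their poses are not given: they have to be found in the camera images.
- station: fixed pour-over coffee stand: dark wooden slab 140 (x) by 312 (y) mm, top at z = 24. Origin at worktop height; x to the back, y to the left, z up. In its frame, mm: slab x -70..70, y -206..106; round black warming plate (radius 57, top z = 30) at (10, -45) with the mug on it; dial at (-30, -165); upright steel column 18 thick at (10, 60), top z = 224.
- red_ring (a point): middle of the red ring painted round the column, 10 mm tall, on the column's axis, 123 mm above the worktop. The arm is at the mark when the lower edge of its grey collar is level with this point, so that the collar covers the upper half of the ring.
- heat_dial (a joint): angle of the dial, rad, 0 to 4.71, growing clockwise seen from above; stays where it is left (0.03 N m friction). Its white pointer line lies at (135 deg - value), counted counter-clockwise seen from above, from the stand's x axis. The orange mark is at 2.6; the dial starts lower than that.
- dial_grip (a point): on the dial's vertical axis, in the middle of its grip: a black upright bar 42 mm long, 13 mm wide, its top 12 mm above this point, on a round skirt 45 mm wide whose top is 13 mm below this point. The bar runs along the pointer direction; the white pointer is on one end of it.
- slide_height (a joint): height of the sliding arm, m, 0 to 0.088, growing upward; 0.035 is the red ring, it starts higher. Arm = grey collar (41 mm wide, 36 tall) on the column, bar, ring with a white cone dripper over the mug, lever; 0.7 kg. Lever open: it slides down by itself against 3 N of friction. Lever closed: clamped. At 0.0195 the ring sits on the mug's rim.
- lever_angle (a joint): angle of the black cam lever, rad: 0 fully closed at its stop (the start), 1.25 fully open. It turns about a vertical axis on the collar, opening counter-clockwise seen from above: closed it points along the stand's +y (left), open to the front (-x). Below about 0.8 the cam bites the column. Swinging it takes about 10 N at the grip; it stays where it is left.
- cam_lever: black cam lever with a red upright round grip, 17 mm thick, at its end. Origin on the pivot axis at the height of the collar's middle; the lever runs 75 mm along its own +y to the grip's axis. Grip: straight from 18 to 50 mm above the origin's height, top at 58; lever bar top at 12. It moves with the arm; gripped firmly it carries the arm.
- grip_mid (a point): on the axis of the red grip, 18 mm below its top: a good height for the finger pads. 75 mm from point lever_pivot. Its height above the worktop is 0.146 m + joint slide_height.
- lever_pivot (a point): on the vertical axis about which the cam lever turns, at the height of point grip_mid; at (-10.5, 60) mm in the stand's x and y; it rises and sinks with the arm.
- mug: white dotted mug on the warming plate, 82 mm wide, 91 mm tall, handle to the front; origin under its foot, 17 mm from the cup's axis towards the handle. It stays where it is.
- jar: glass jar with a red lid, 65 mm wide, 100 mm tall, near the front edge to the right; origin under its foot. Bystander.
- timer: red and white wind-up kitchen timer, 69 mm wide, 54 mm tall, farther right; origin under its foot. Bystander.
- moka_pot: aluminium moka pot with a black handle, 174 mm tall, at the back behind the stand; origin under its foot. Bystander.
- pepper_mill: brown wooden pepper mill, 58 mm wide, 170 mm tall, at the back; origin under its foot. Bystander.
- dripper_arm: the sliding arm: grey collar on the column (origin: its middle, on the column's axis), bar, ring and the white ceramic cone dripper, 115 mm wide at its rim, which is 62 mm above the origin; dripper axis over the warming plate, small handle to the front. It only moves up and down.

How it is judged:
On the way, in this order (a step that is already met when the one before it is completed fails the run):
1. the dial points at the orange mark (value of joint heat_dial between 2.48 and 2.72 rad), for 0.2 s.
2. the lever is swung open while the fingers hold the red grip (value of joint lever_angle above 0.6 rad and contact force between the fingers and cam_lever above 1 N), for 0.1 s.
3. the arm is held at the red ring by the red grip with the lever still open (all of step 2 and value of joint slide_height between 0.03 and 0.04 m), for 0.2 s.
At the end, for the whole second after the job is handed in: the dial is within 0.12 rad of the orange mark (2.6), the arm within 5 mm of the red ring (slide value 0.035), the lever closed to under 0.12 rad, the mug upright on the plate, and the fingers still grip the red grip with more than 2 N (all of step 1 and value of joint slide_height between 0.03 and 0.04 m and value of joint lever_angle below 0.12 rad and contact force between the fingers and cam_lever above 2 N and angle between mug's own z axis and vertical below 0.1 rad); the arm keeps its last pose, push and grip.
It fails at once if the dripper arm drops freely (faster than 0.25 m/s) (velocity of joint slide_height below -0.25 m/s).
It fails at once if the dripper arm comes down on the mug (value of joint slide_height below 0.021 m).
It fails at once if the mug is pushed away (over 15 mm) (distance of mug from where it was at the start of the episode above 0.015 m).
It fails at once if a bystander is disturbed (moved over 20 mm) (distance of any of jar, timer, moka_pot, pepper_mill from where it was at the start of the episode above 0.02 m).
It also fails if it takes over 50 s, if anything falls off the work surface, if the arm or the gripper's body presses on something with over 40 N, if the wrist force passes 120 N, or if a joint passes its speed limit or range.

## Working session

There is one attempt and no reset: what is moved stays moved. The work goes in short steps, Python scripts to look and compute and a tool call to move; the robot and the scene stay as the last step left them, time stands still between calls to the robot, and variables do not carry over. Pictures are saved under pics/ and viewed, and the job is handed in when it is done.

Besides the shell and the picture viewer there is one more tool, called as name([rows], argument=value, ...), one row to a line, values as JSON. send_rows: Moves the arm, as the interface text tells. Its arguments: {"type":"object","properties":{"steps":{"type":"array"},"newtons":{"type":"number"}},"required":["steps"]}

```bash
ls; mkdir -p pics; python3 - <<'E'
from plant import monitor, optics, env
import cv2,numpy as np
print(monitor.sense()); print(env.tcp_to_grasp)
for n in("scene","top"):
    c=optics.read_camera(n); cv2.imwrite(f"pics/{n}0.png",c["image"][:,:,::-1]); print(c["intrinsics"],c["world_from_camera"])
    np.savez(f"{n}0.npz",**c)
E
```

```text
pics
{'time_s': 0.0, 'joints': array([-1.37832232e+00,  2.63484077e-01, -4.89172104e-02,  1.25941500e+00,
       -1.17951817e-05,  1.41550440e+00]), 'joint_velocities': array([-0.00094335, -0.00109979,  0.00109967,  0.00156821,  0.00021002,
       -0.00159056]), 'tau': array([-3.02295106e-03, -6.37607002e+01,  3.84575093e+01,  1.33689880e-02,
       -7.18308311e-04,  1.39469014e-05]), 'position': array([ 0.17886173, -0.49329982,  0.23085248]), 'tool_rot': array([ 2.03276835,  0.35812749, -2.03283183]), 'wrist_force': array([-0.78548553, -0.60483597,  0.11364086]), 'moment': array([-0.01870417,  0.00200051, -0.01349183]), 'gripper_width': 0.9978946646494513}
0.0187
[[586.36241888   0.         322.65646575]
 [  0.         586.36241888 235.36878998]
 [  0.           0.           1.        ]] [[ 0.38899944 -0.39097226  0.83415834 -0.7025749 ]
 [-0.92120152 -0.17314198  0.34843884 -0.6563278 ]
 [ 0.0081979  -0.90397044 -0.42751637  0.76797236]
 [ 0.          0.          0.          1.        ]]
[[612.64221167   0.         325.50273921]
 [  0.         612.64221167 241.41462018]
 [  0.           0.           1.        ]] [[-0.29504208 -0.83579249  0.46303465 -0.27864438]
 [-0.95540707  0.25190198 -0.15408675  0.18518801]
 [ 0.0121452  -0.48784865 -0.87284374  1.78779062]
 [ 0.          0.          0.          1.        ]]
```

View pics/scene0.png

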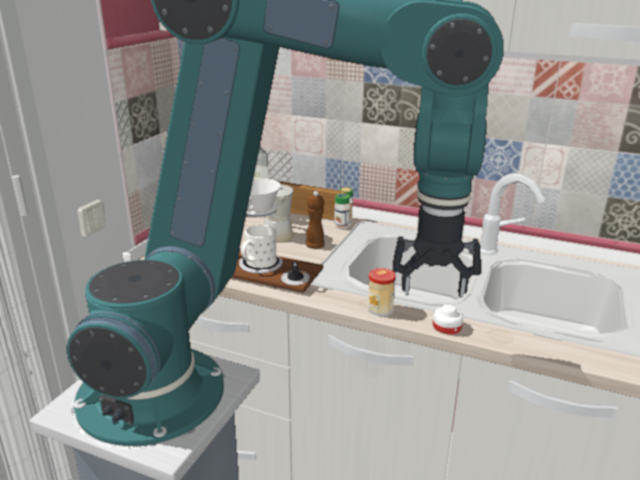

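View pics/top0.png

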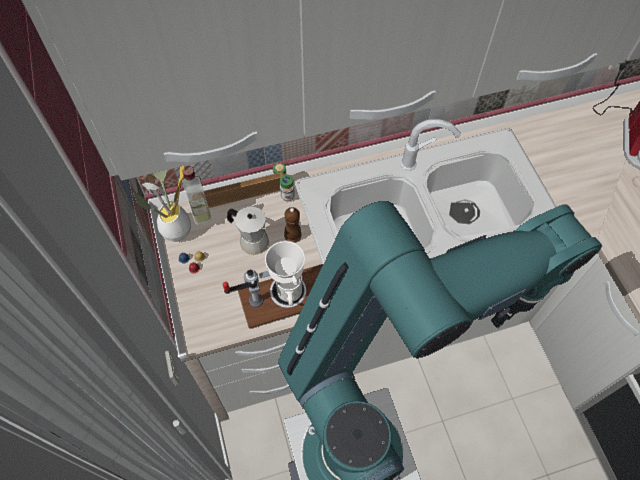

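The scene view shows the dial at about (296,272). The mug is near (260,245), the jar near (381,292) and the timer near (447,320). In the top view the red grip is at about (227,287), the column near (253,285) and the dripper near (285,265), and the robot hides the dial. I'll zoom in next.

```bash
python3 - <<'E'
import cv2,numpy as np
s=cv2.imread("pics/scene0.png")[165:305,225:345]; t=cv2.imread("pics/top0.png")[220:340,205:345]
cv2.imwrite("pics/s0c.png",cv2.resize(s,None,fx=4,fy=4,interpolation=cv2.INTER_CUBIC))
cv2.imwrite("pics/t0c.png",cv2.resize(t,None,fx=5,fy=5,interpolation=cv2.INTER_CUBIC))
E
```

```text
(no output)
```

View pics/s0c.png

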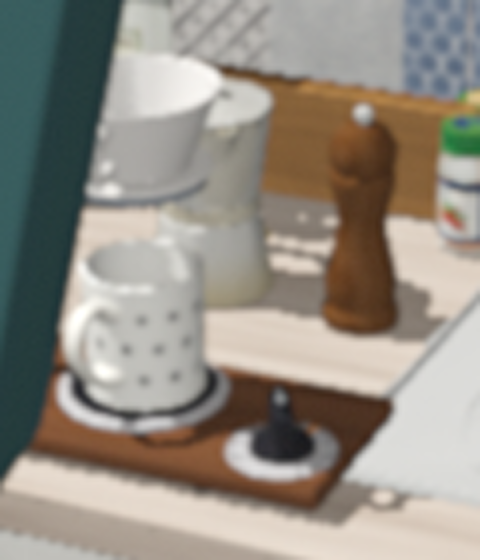

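View pics/t0c.png

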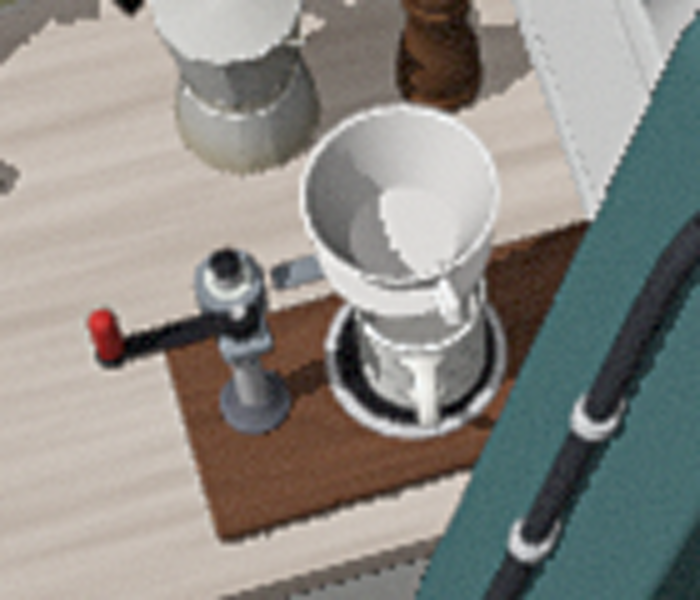

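```bash
cat > h.py <<'E'
import numpy as np, cv2
from scipy.spatial.transform import Rotation as R
def ray(c,u,v):
    K=c["intrinsics"];M=c["world_from_camera"]
    d=M[:3,:3]@np.linalg.solve(K,[u,v,1]); return M[:3,3],d
def plane(c,u,v,z):
    o,d=ray(c,u,v); return o+d*(z-o[2])/d[2]
def proj(c,p):
    M=c["world_from_camera"]; q=M[:3,:3].T@(np.asarray(p)-M[:3,3]); q=c["intrinsics"]@q; return q[:2]/q[2]
def dpt(c,u,v):
    o,d=ray(c,u,v); return o+d*c["depth"][int(round(v)),int(round(u))]
E
python3 - <<'E'
from h import *
s=dict(np.load("scene0.npz"));t=dict(np.load("top0.npz"))
np.set_printoptions(precision=4,suppress=True)
for n,c,u,v in [("FL top",t,249,326.5),("BL top",t,238.5,289.5),("FR",s,303.5,289.5),("BR",s,322,266)]: print(n,plane(c,u,v,.024),dpt(c,u,v))
# red grip
hsv=cv2.cvtColor(t["image"],cv2.COLOR_RGB2HSV);m=((hsv[...,0]<8)|(hsv[...,0]>172))&(hsv[...,1]>140)&(hsv[...,2]>80)
yy,xx=np.nonzero(m[270:300,215:240]);xx=xx+215;yy=yy+270;print(len(xx),xx.mean(),yy.mean(),yy.min(),yy.max())
P=np.array([dpt(t,a,b) for a,b in zip(xx,yy)]);print(np.median(P,0),P[:,2].min(),P[:,2].max())
print("col top",dpt(t,205+228/5,220+265/5),plane(t,205+228/5,220+262/5,.224))
print("dial",dpt(s,225+281/4,165+425/4),plane(s,225+281/4,165+450/4,.026))
E
```

```text
FL top [0.4399 0.1856 0.024 ] [0.4389 0.1856 0.0265]
BL top [0.5702 0.1878 0.024 ] [0.5685 0.1878 0.0276]
FR [ 0.4403 -0.1287  0.024 ] [ 0.4546 -0.1221  0.0147]
BR [ 0.5719 -0.1229  0.024 ] [ 0.5762 -0.1211  0.0215]
44 225.5681818181818 286.34090909090907 282 291
[0.4912 0.2197 0.2322] 0.20045206027066054 0.24343033447098872
col top [0.5145 0.1429 0.2234] [0.516  0.1425 0.224 ]
dial [ 0.4699 -0.0925  0.0527] [ 0.4836 -0.0857  0.026 ]
```

```bash
python3 - <<'E'
import cv2,numpy as np
s=cv2.imread("pics/scene0.png")[255:292,275:317]
cv2.imwrite("pics/s0d.png",cv2.resize(s,None,fx=16,fy=16,interpolation=cv2.INTER_NEAREST))
s=dict(np.load("scene0.npz"))
print((s["depth"][258:286,288:306]*1000).astype(int))
E
```

```text
[[1609 1614 1604 1608 1611 1664 1664 1663 1661 1661 1662 1659 1662 1658
  1666 1660 1655 1663]
 [1605 1600 1601 1601 1606 1599 1605 1600 1603 1603 1658 1654 1656 1652
  1649 1657 1662 1655]
 [1596 1597 1595 1594 1597 1595 1598 1598 1592 1597 1601 1596 1601 1598
  1602 1650 1653 1649]
 [1596 1595 1595 1591 1587 1601 1596 1596 1594 1591 1589 1596 1595 1598
  1591 1591 1598 1592]
 [1587 1588 1593 1596 1583 1591 1515 1514 1585 1584 1588 1590 1587 1586
  1588 1585 1587 1583]
 [1583 1581 1578 1588 1506 1504 1506 1511 1507 1584 1585 1581 1579 1579
  1585 1588 1580 1589]
 [1570 1578 1577 1574    0 1499 1501 1505 1499 1574 1583 1582 1580 1574
  1581 1568 1570 1573]
 [1566 1574 1573 1577 1503 1493 1497 1498 1491 1571 1573 1573 1573 1567
  1576 1569 1572 1571]
 [1572 1560 1563 1569 1503 1493 1490 1495 1501 1492 1571 1565 1563 1568
  1576 1569 1569 1572]
 [1560 1564 1559 1565 1504 1489 1488 1486 1489 1493 1559 1563 1558 1563
  1565 1565 1557 1562]
 [1558 1557 1561 1555 1499 1486 1481 1479 1482 1486 1561 1559 1555 1556
  1547 1556 1563 1558]
 [1556 1547 1553 1556 1502 1484 1479 1474 1479 1475 155
[... 860 characters left out ...]
4 1490 1493
  1496 1502 1504 1507]
 [1496 1495 1490 1495 1484 1489 1483 1489 1485 1489 1494 1490 1495 1497
  1496 1499 1498 1505]
 [1499 1493 1500 1492 1488 1493 1489 1491 1489 1492 1490 1489 1491 1489
  1495 1496 1497 1495]
 [1491 1495 1493 1494 1489 1494 1488 1494 1498 1494 1490 1495 1491 1493
  1488 1493 1491 1491]
 [1481 1483 1487 1485 1490 1486 1488 1483 1487 1487 1479 1490 1484 1492
  1494 1486 1485 1487]
 [1480 1477 1475 1477 1483 1477 1479 1483 1479 1480 1487 1481 1484 1481
  1477 1485 1481 1482]
 [1480 1483 1480 1476 1474 1473 1475 1476 1476 1485 1479 1484 1480 1478
  1485 1484 1477 1480]
 [1486 1478 1479 1480 1477 1474 1477 1477 1477 1472 1469 1476 1480 1474
  1479 1476 1475 1477]]
```

View pics/s0d.png

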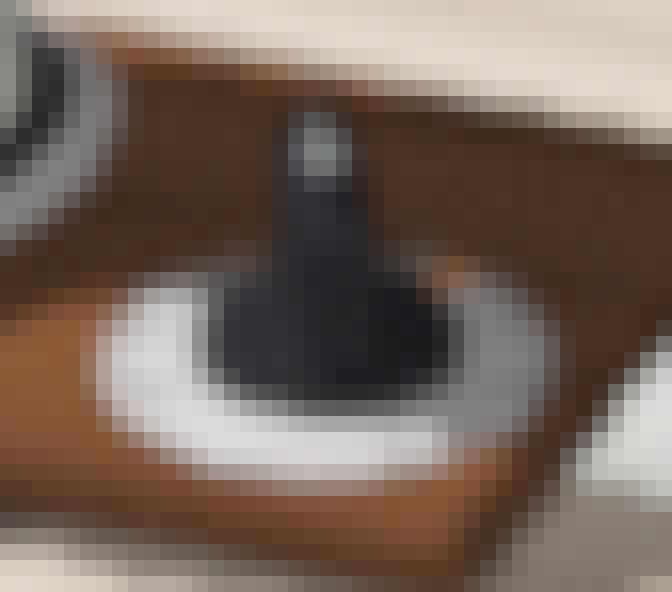

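The dial's bar top runs from about (294.8,262.5) at the far end, which carries the white pointer at (295,264), to about (296.2,270) at the near end. The orange mark is a faint spot near (303,272).

```bash
python3 - <<'E'
from h import *
np.set_printoptions(precision=4,suppress=True)
s=dict(np.load("scene0.npz"))
P=np.array([np.r_[u,v,dpt(s,u,v)] for v in range(262,276) for u in range(292,299) if 1.45<s["depth"][v,u]<1.517])
T=P[P[:,4]>.053]
for r in range(262,275):
    q=P[P[:,1]==r]; print(r,q[:,0].min(),q[:,0].max(),q[:,2:].mean(0))
T=P[(P[:,1]<270)&(P[:,0]>292.5)][:,2:4]
c=T.mean(0);w,V=np.linalg.eigh(np.cov((T-c).T));print(c,V[:,1],np.degrees(np.arctan2(*V[::-1,1])),len(T))
for z in(.055,.058,.062):
    a=plane(s,294.8,262.3,z);b=plane(s,296.3,270,z);print(z,a,b,np.linalg.norm(a-b),np.degrees(np.arctan2(a[1]-b[1],a[0]-b[0])))
g=dpt(s,303,272);print("orange",plane(s,303,272,.026))
# white disc ellipse centre on slab
hsv=cv2.cvtColor(s["image"],cv2.COLOR_RGB2HSV);
m=np.zeros((480,640),np.uint8);sub=(hsv[270:287,279:311,1]<60)|(hsv[270:287,279:311,2]<60);m[270:287,279:311]=sub
k,l,st,ce=cv2.connectedComponentsWithStats(m);print(st[1:],ce[1:])
E
```

```text
262 294.0 295.0 [ 0.5062 -0.0732  0.0574]
263 292.0 296.0 [ 0.4983 -0.0756  0.0588]
264 293.0 296.0 [ 0.4933 -0.0794  0.0591]
265 292.0 296.0 [ 0.488  -0.0805  0.0591]
266 292.0 297.0 [ 0.487  -0.0823  0.0571]
267 292.0 297.0 [ 0.4825 -0.0844  0.0568]
268 292.0 297.0 [ 0.4767 -0.0872  0.0574]
269 292.0 297.0 [ 0.4734 -0.0887  0.0565]
270 292.0 298.0 [ 0.473  -0.0903  0.0542]
271 292.0 298.0 [ 0.4753 -0.0896  0.05  ]
272 293.0 298.0 [ 0.4702 -0.093   0.0505]
273 292.0 298.0 [ 0.4747 -0.0894  0.0445]
274 292.0 298.0 [ 0.4717 -0.0908  0.0434]
[ 0.4852 -0.084 ] [-0.8833 -0.4687] -152.04834080135734 34
0.055 [ 0.509  -0.0727  0.055 ] [ 0.4731 -0.0939  0.055 ] 0.04176144068759679 30.552940899332974
0.058 [ 0.5039 -0.0752  0.058 ] [ 0.4681 -0.0963  0.058 ] 0.04158571953963487 30.552940899333088
0.062 [ 0.4971 -0.0784  0.062 ] [ 0.4615 -0.0995  0.062 ] 0.04135142467568578 30.552940899332942
orange [ 0.5181 -0.0917  0.026 ]
[[281 270  29  15 345]
 [309 283   2   4   5]] [[294.7768 277.3362]
 [309.8    284.8   ]]
```

```bash
python3 - <<'E'
from h import *
np.set_printoptions(precision=4,suppress=True)
s=dict(np.load("scene0.npz"));t=dict(np.load("top0.npz"))
def edge(c,a,b,z,n=20,half=5):
    # subpixel gradient along the normal to segment a->b in luminance/saturation
    im=cv2.cvtColor(c["image"],cv2.COLOR_RGB2HSV)[...,1].astype(np.float32)
    im=cv2.GaussianBlur(im,(0,0),.8)
    a,b=np.array(a,float),np.array(b,float);d=(b-a)/np.linalg.norm(b-a);nn=np.array([-d[1],d[0]])
    pts=[]
    for k in np.linspace(0,1,n):
        p=a+(b-a)*k; o=np.arange(-half,half+.01,.25); q=p+o[:,None]*nn
        v=cv2.remap(im,q[:,0].astype(np.float32)[None],q[:,1].astype(np.float32)[None],cv2.INTER_LINEAR)[0]
        g=np.abs(np.gradient(v)); j=g.argmax(); pts.append(p+o[j]*nn)
    W=np.array([plane(c,*p,z)[:2] for p in pts])
    vx,vy,x0,y0=cv2.fitLine(W.astype(np.float32),cv2.DIST_HUBER,0,1e-4,1e-4).ravel()
    r=(W-[x0,y0])@[-vy,vx]
    print("dir deg",np.degrees(np.arctan2(vy,vx)),"pt",x0,y0,"resid",np.median(abs(r)), W[0],W[-1]); 
print("right edge");edge(s,(320,267),(306,287),.024,half=4)
print("back edge scene");edge(s,(319,265),(285,260.5),.024,half=3)
print("front bottom? scene");edge(s,(302,290.5),(240,279),.0,half=4)
print("left edge top");edge(t,(240,295),(248,323),.024,half=3)
print("front edge top");edge(t,(252,327),(290,317),.024,half=4)
print("back edge top (right)");edge(t,(303,270),(318,266),.024,half=3)
print("back edge top (left)");edge(t,(258,284),(265,281),.024,half=3)
E
```

```text
right edge
dir deg 1.8186857 pt 0.516861 -0.12760425 resid 0.0005563012872765519 [ 0.5605 -0.1267] [ 0.4535 -0.1301]
back edge scene
dir deg 88.17395 pt 0.5759548 -0.053127844 resid 0.0008402120370343213 [ 0.5779 -0.1119] [ 0.5766 -0.0118]
front bottom? scene
dir deg -86.55287 pt 0.46532094 -0.03226643 resid 0.0022368348557540393 [ 0.4653 -0.1123] [0.4604 0.0649]
left edge top
dir deg 0.998361 pt 0.49972776 0.18976401 resid 0.0006602357825397358 [0.5503 0.19  ] [0.4519 0.1881]
front edge top
dir deg -88.662056 pt 0.43694362 0.117427774 resid 0.00039377282667936225 [0.4357 0.1772] [0.4393 0.0572]
back edge top (right)
dir deg -89.05806 pt 0.57977676 -0.056729734 resid 0.0007675065983523084 [ 0.5783 -0.0259] [ 0.5799 -0.0764]
back edge top (left)
dir deg -86.7055 pt 0.5756349 0.11368661 resid 0.0004913635621467946 [0.5762 0.125 ] [0.5757 0.1006]
```

```bash
cat >> h.py <<'E'
np.set_printoptions(precision=4,suppress=True)
def delta(st,p,yaw,n=None):
    """tool-frame shift(mm)/turn(deg) to reach world TCP p, tool down with tool-y at world yaw deg"""
    A=R.from_rotvec(st["tool_rot"]); y=np.array([np.cos(np.radians(yaw)),np.sin(np.radians(yaw)),0]); x=np.array([0,0,-1.]); z=np.cross(x,y)
    B=R.from_matrix(np.c_[x,y,z]); 
    return np.degrees((A.inv()*B).as_rotvec()), A.inv().apply(np.asarray(p)-st["position"])*1000
def show(st):
    M=R.from_rotvec(st["tool_rot"]).as_matrix()
    print("t",st["time_s"],"tcp",st["position"],"yaw_y",np.degrees(np.arctan2(M[1,1],M[0,1])),"tilt x",M[:,0],"F",st["wrist_force"],"M",st["moment"],"w",st["gripper_width"],"j",st["joints"])
E
python3 - <<'E'
from h import *
from plant import monitor
st=monitor.sense();show(st)
print(R.from_rotvec(st["tool_rot"]).as_matrix())
for yaw in(120,-60): print(yaw,delta(st,[.482,-.085,.039],yaw))
s=dict(np.load("scene0.npz"));print(dpt(s,381,295),dpt(s,447,320),dpt(s,381,272))
E
```

```text
t 0.1 tcp [ 0.1789 -0.4933  0.2309] yaw_y -70.0736431178274 tilt x [-0.0002  0.0009 -1.    ] F [-0.1672 -0.4685 -0.7348] M [ 0.0359 -0.0189 -0.0135] w 1.0049123506239845 j [-1.3783  0.2635 -0.0489  1.2594  0.      1.4155]
[[-0.0002  0.3408 -0.9401]
 [ 0.0009 -0.9401 -0.3408]
 [-1.     -0.0009 -0.0002]]
120 (array([169.9263,   0.0783,   0.0221]), array([ 192.1982, -280.3925, -424.0883]))
-60 (array([-10.0736,  -0.0149,   0.0526]), array([ 192.1982, -280.3925, -424.0883]))
[ 0.4346 -0.3299  0.0601] [ 0.4281 -0.488   0.0368] [ 0.474  -0.3152  0.0979]
```

send_rows([
  [[-7,0,0,6,-20,-35,0.6],[-14,0,0,12,-45,-65,0.6],[-21,0,0,18,-65,-98,0.6],[-28,0,0,24,-85,-130,0.6],[-35,0,0,30,-108,-162,0.6]],
])

```text
time_s: 0.52
position: [0.295, -0.3352, 0.2006]
tool_rot: [1.641, 0.859, -1.64]
wrist_force: [0.6, -1.0, 0.4]
gripper_width: 0.603
```

```bash
python3 - <<'E'
from h import *
from plant import monitor
st=monitor.sense();show(st)
print(delta(st,[.482,-.085,.20],120))
E
```

```text
t 0.5167 tcp [ 0.295  -0.3352  0.2006] yaw_y -34.76466326972167 tilt x [-0.0002  0.001  -1.    ] F [ 0.6109 -0.9796  0.3746] M [-0.0439 -0.0317  0.013 ] w 0.6025315594476387 j [-1.0321  0.1429 -0.2921  1.1368  0.0004  1.1454]
(array([-154.7647,   -0.0695,   -0.0428]), array([   0.7686,   10.9673, -312.137 ]))
```

send_rows([
  [[-7,0,0,0,1,-32,0.6],[-14,0,0,0,2,-64,0.6],[-21,0,0,0,3,-96,0.6],[-28,0,0,0,4,-128,0.6],[-35,0,0,0,5,-158,0.6]],
])

```text
time_s: 0.93
position: [0.3898, -0.2065, 0.2006]
tool_rot: [1.202, 1.215, -1.201]
wrist_force: [-0.1, -0.4, -0.1]
gripper_width: 0.6
```

```bash
python3 - <<'E'
from h import *
from plant import monitor
st=monitor.sense();show(st)
print(delta(st,[.482,-.085,.15],120))
E
```

```text
t 0.9333 tcp [ 0.3898 -0.2065  0.2006] yaw_y 0.5902937881451483 tilt x [-0.0004  0.0012 -1.    ] F [-0.1458 -0.3641 -0.1302] M [-0.0376 -0.0628  0.0685] w 0.60015881254697 j [-0.6728  0.1338 -0.3032  1.1349  0.0007  0.8877]
(array([-119.4097,   -0.0635,   -0.0612]), array([  50.6914,   93.4606, -120.5092]))
```

send_rows([
  [[-7,0,0,0,18,-24,0.6],[-14,0,0,0,37,-48,0.6],[-21,0,0,0,56,-72,0.6],[-28,0,0,0,75,-96,0.6],[-35,0,0,0,93,-120,0.6]],
])

```text
time_s: 1.35
position: [0.4822, -0.0841, 0.2005]
tool_rot: [0.737, 1.444, -0.735]
wrist_force: [0.7, -0.4, 0.6]
gripper_width: 0.601
```

send_rows([
  [[-7,0,0,8,0,0,0.6],[-14,0,0,16,0,0,0.6],[-21,0,0,24,0,0,0.6],[-28,0,0,32,0,0,0.6],[-35,0,0,40,0,0,0.6]],
])

```text
time_s: 1.77
position: [0.482, -0.0838, 0.1599]
tool_rot: [0.257, 1.557, -0.255]
wrist_force: [-0.5, -0.3, 0.1]
gripper_width: 0.602
```

send_rows([
  [[-7,0,0,0,0,0,0.6],[-14,0,0,10,0,0,0.6],[-21,0,0,20,0,0,0.6],[-28,0,0,30,0,0,0.6],[-35,0,0,40,0,0,0.6]],
])

```text
time_s: 2.18
position: [0.4818, -0.0836, 0.1192]
tool_rot: [-0.227, 1.56, 0.23]
wrist_force: [0.1, 0.6, 0.1]
gripper_width: 0.598
```

```bash
python3 - <<'E'
from h import *
from plant import monitor,optics
st=monitor.sense();show(st)
print(delta(st,[.482,-.085,.039],120))
for n in("scene","top"):
    c=optics.read_camera(n); np.savez(f"{n}1.npz",**c)
    u=proj(c,[.482,-.085,.058]);u=np.clip(u,70,400).astype(int);print(n,u)
    i=c["image"][u[1]-60:u[1]+60,u[0]-70:u[0]+70,::-1];cv2.imwrite(f"pics/{n}1.png",cv2.resize(i,None,fx=5,fy=5,interpolation=cv2.INTER_CUBIC))
E
```

```text
t 2.1833 tcp [ 0.4818 -0.0836  0.1192] yaw_y 106.66249113520149 tilt x [-0.0017  0.0016 -1.    ] F [0.1118 0.5795 0.069 ] M [-0.0054  0.0055  0.0163] w 0.5982895917839476 j [-0.3393  0.2683 -0.3599  0.9447  0.001  -0.6301]
(array([-13.3374,  -0.0499,  -0.1245]), array([80.2414, -1.5304, -0.0986]))
scene [294 266]
top [329 286]
```

View pics/scene1.png

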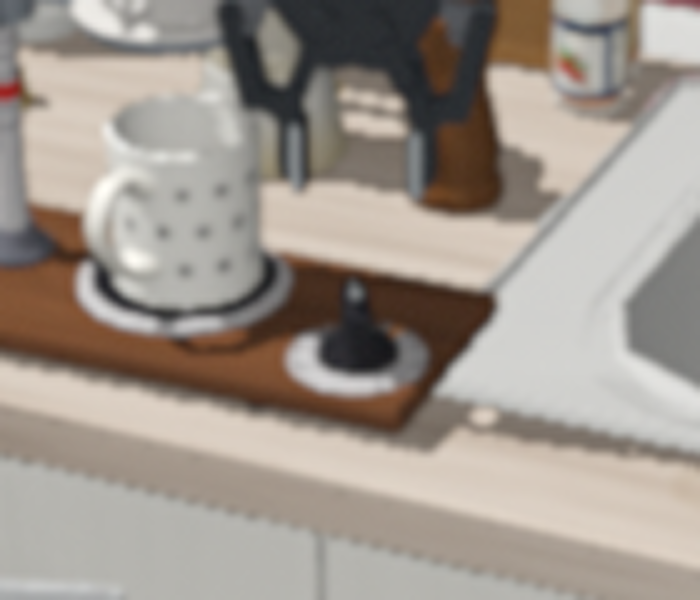

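View pics/top1.png

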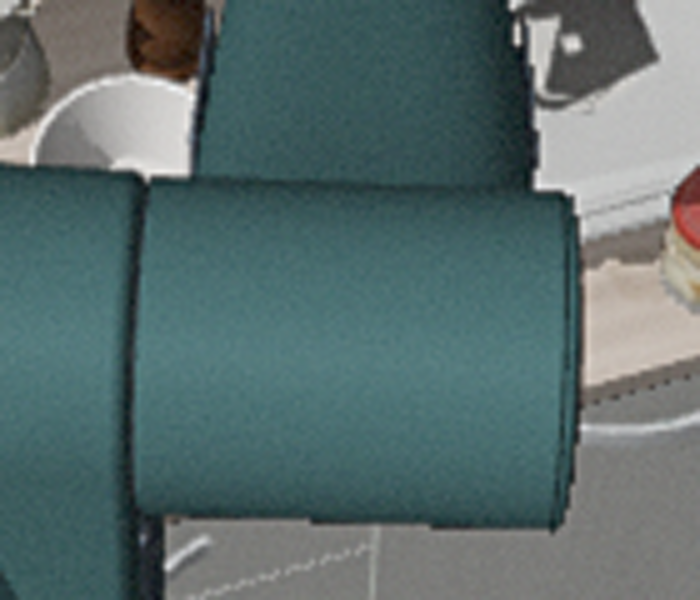

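The scene crop shows the open fingers at (295,185) and (415,190), centred over the dial bar at (355,300). The red ring is visible on the column at left. I'll descend with the remaining turn.

send_rows([
  [[-7,0,0,20,-1,0,0.6],[-13,0,0,40,-1.5,0,0.6],[-13,0,0,60,-1.5,0,0.6],[-13,0,0,72,-1.5,0,0.6],[-13,0,0,79,-1.5,0,0.6]],
], newtons=25)

```text
time_s: 2.7
position: [0.4807, -0.0845, 0.0387]
tool_rot: [-0.396, 1.538, 0.403]
wrist_force: [-0.5, 0.2, 0.4]
gripper_width: 0.598
```

```bash
python3 - <<'E'
from h import *
from plant import monitor,optics
st=monitor.sense();show(st)
c=optics.read_camera("scene")
i=c["image"][225:305,250:350,::-1];cv2.imwrite(f"pics/scene2.png",cv2.resize(i,None,fx=7,fy=7,interpolation=cv2.INTER_CUBIC))
E
```

```text
t 2.7 tcp [ 0.4807 -0.0845  0.0387] yaw_y 119.19667230808642 tilt x [-0.005   0.0028 -1.    ] F [-0.5275  0.1772  0.3944] M [-0.007  -0.0149  0.0356] w 0.5981563557389418 j [-0.3417  0.3507 -0.4919  0.7338  0.001  -0.8513]
```

View pics/scene2.png

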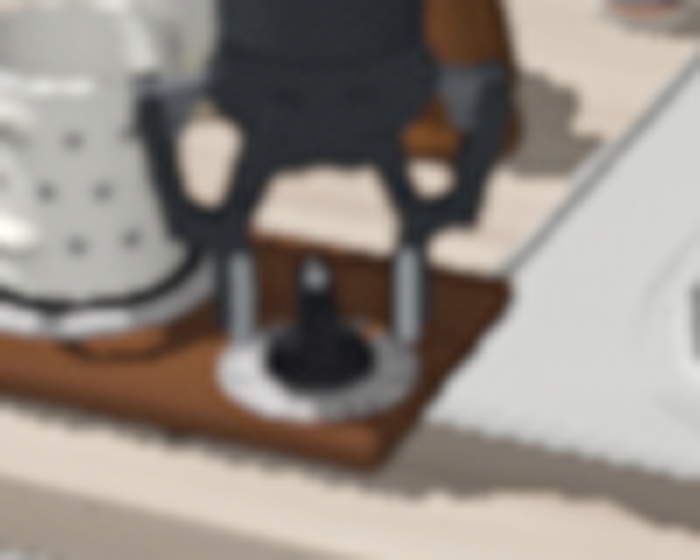

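The fingers straddle the bar: pads at (240,300) and (408,300), bar at (318,300). I'll close on it.

send_rows([
  [[0,0,0,0,0,0,0.3],[0,0,0,0,0,0,0.1],[0,0,0,0,0,0,0.05],[0,0,0,0,0,0,0.05],[0,0,0,0,0,0,0.05]],
], newtons=30)

```text
time_s: 3.17
position: [0.4806, -0.0835, 0.0391]
tool_rot: [-0.395, 1.537, 0.405]
wrist_force: [-2.8, 9.4, 7.6]
gripper_width: 0.145
```

```bash
python3 - <<'E'
from h import *
from plant import monitor,optics
st=monitor.sense();show(st)
c=optics.read_camera("scene")
i=c["image"][225:305,250:350,::-1];cv2.imwrite(f"pics/scene3.png",cv2.resize(i,None,fx=7,fy=7,interpolation=cv2.INTER_CUBIC))
E
```

```text
t 3.1667 tcp [ 0.4806 -0.0835  0.0391] yaw_y 119.23851896882012 tilt x [-0.0047  0.0051 -1.    ] F [-2.7525  9.3938  7.6403] M [1.8007 0.5147 0.0632] w 0.14519399798786714 j [-0.3411  0.3499 -0.4919  0.7352  0.0032 -0.8514]
```

View pics/scene3.png

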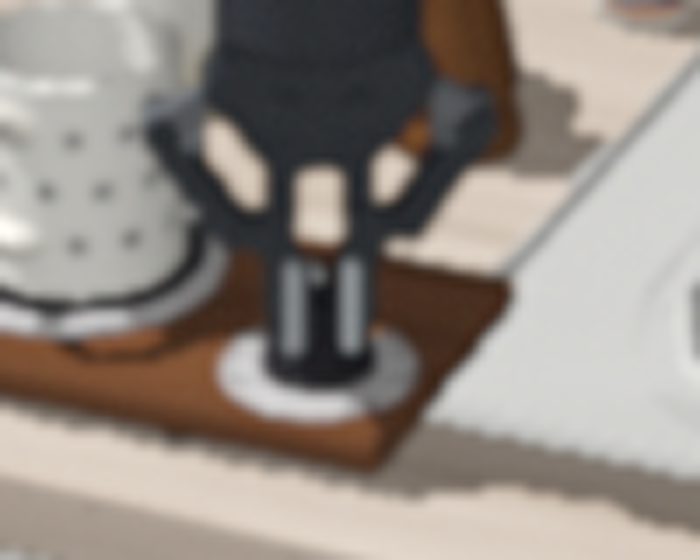

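send_rows([
  [[6,0,0,0,1,0,0.05],[13,0,0,0,1,0,0.05],[20,0,0,0,1,0,0.05],[27,0,0,0,1,0,0.05],[34,0,0,0,1,0,0.05]],
])

```text
time_s: 3.63
position: [0.4796, -0.0798, 0.0393]
tool_rot: [0.078, 1.575, -0.06]
wrist_force: [2.6, 25.3, 0.1]
gripper_width: 0.14
```

```bash
python3 - <<'E'
from h import *
from plant import monitor,optics
st=monitor.sense();show(st)
c=optics.read_camera("scene")
i=c["image"][225:305,250:350,::-1];cv2.imwrite(f"pics/scene4.png",cv2.resize(i,None,fx=7,fy=7,interpolation=cv2.INTER_CUBIC))
E
```

```text
t 3.6333 tcp [ 0.4796 -0.0798  0.0393] yaw_y 84.95747984181433 tilt x [-0.0046  0.0115 -0.9999] F [ 2.5973 25.3358  0.0891] M [ 5.1941 -0.4057  0.2362] w 0.1399551614852644 j [-0.3382  0.3482 -0.4942  0.7366  0.0093 -0.2503]
```

View pics/scene4.png

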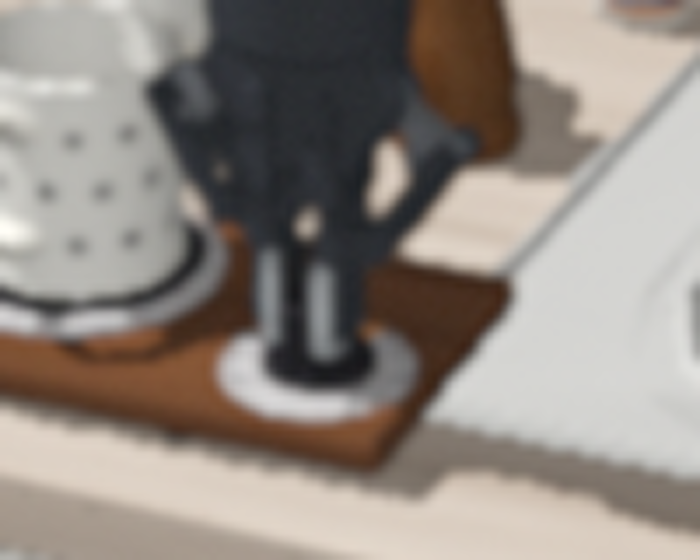

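The force along the jaws has grown to 25 N. I am gripping off the dial's axis, nearer the front end of the bar, so that point swings left as the dial turns. I'll follow it sideways and finish the turn.

send_rows([
  [[0,0,0,0,3,0,0.05],[3,0,0,0,4,0,0.05],[6,0,0,0,4,0,0.05],[8,0,0,0,4,0,0.05],[8,0,0,0,4,0,0.05]],
])

```text
time_s: 4.1
position: [0.4798, -0.0776, 0.0396]
tool_rot: [0.195, 1.569, -0.185]
wrist_force: [-1.9, -16.9, -11.5]
gripper_width: 0.143
```

```bash
python3 - <<'E'
from h import *
from plant import monitor,optics
st=monitor.sense();show(st)
c=optics.read_camera("scene")
i=c["image"][225:305,250:350,::-1];cv2.imwrite(f"pics/scene5.png",cv2.resize(i,None,fx=7,fy=7,interpolation=cv2.INTER_CUBIC))
E
```

```text
t 4.1 tcp [ 0.4798 -0.0776  0.0396] yaw_y 76.13275921548893 tilt x [-0.0054  0.0071 -1.    ] F [ -1.923  -16.8592 -11.4987] M [-3.358   0.3962 -0.0982] w 0.14317237747160644 j [-0.3312  0.3476 -0.4943  0.7364  0.005  -0.0893]
```

View pics/scene5.png

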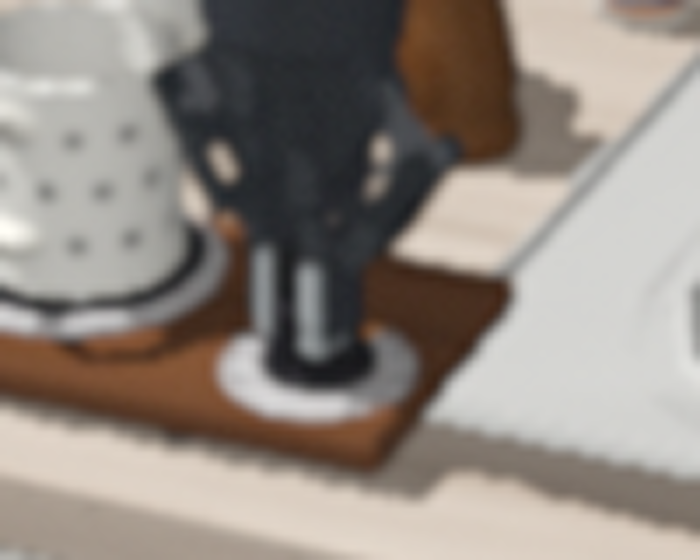

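send_rows([
  [[-0.5,0,0,0,-1.5,0,0.05],[-1,0,0,0,-1.5,0,0.05],[-1,0,0,0,-1.5,0,0.05]],
])

```text
time_s: 4.4
position: [0.4795, -0.0785, 0.0398]
tool_rot: [0.181, 1.57, -0.168]
wrist_force: [2.4, 5.0, -7.1]
gripper_width: 0.146
```

```bash
python3 - <<'E'
from h import *
from plant import monitor,optics
st=monitor.sense();show(st)
E
```

```text
t 4.4 tcp [ 0.4795 -0.0785  0.0398] yaw_y 77.26394094453207 tilt x [-0.005   0.0086 -1.    ] F [ 2.3637  4.9711 -7.0657] M [ 0.7961 -0.3539  0.0043] w 0.14568975762656236 j [-0.3341  0.3471 -0.4944  0.7369  0.0065 -0.1118]
```

Low force, yaw on target. I'll open, rise and look.

send_rows([
  [[0,0,0,0,0,0,0.3],[0,0,0,0,0,0,0.5],[0,0,0,0,0,0,0.6],[0,0,0,-30,0,0,0.6],[0,0,0,-70,0,0,0.6]],
])

```text
time_s: 4.82
position: [0.4781, -0.0786, 0.1089]
tool_rot: [0.182, 1.574, -0.168]
wrist_force: [0.9, -0.7, -0.8]
gripper_width: 0.6
```

send_rows([
  [[0,0,0,-40,0,0,0.6],[0,0,0,-80,0,0,0.6]],
])

```text
time_s: 4.98
position: [0.4783, -0.0793, 0.191]
tool_rot: [0.182, 1.575, -0.168]
wrist_force: [0.4, -0.5, 0.4]
gripper_width: 0.602
```

```bash
python3 - <<'E'
from h import *
from plant import monitor,optics
st=monitor.sense();show(st)
c=optics.read_camera("scene");np.savez("scene6.npz",**c)
i=c["image"][254:294,270:320,::-1];cv2.imwrite(f"pics/scene6.png",cv2.resize(i,None,fx=14,fy=14,interpolation=cv2.INTER_CUBIC))
E
```

```text
t 4.9833 tcp [ 0.4783 -0.0793  0.191 ] yaw_y 77.23805492422129 tilt x [-0.0099  0.01   -0.9999] F [ 0.3799 -0.4722  0.3946] M [ 0.0007 -0.0441  0.0623] w 0.6019628184753493 j [-0.3363  0.22   -0.2193  1.1442  0.0062 -0.1136]
```

View pics/scene6.png

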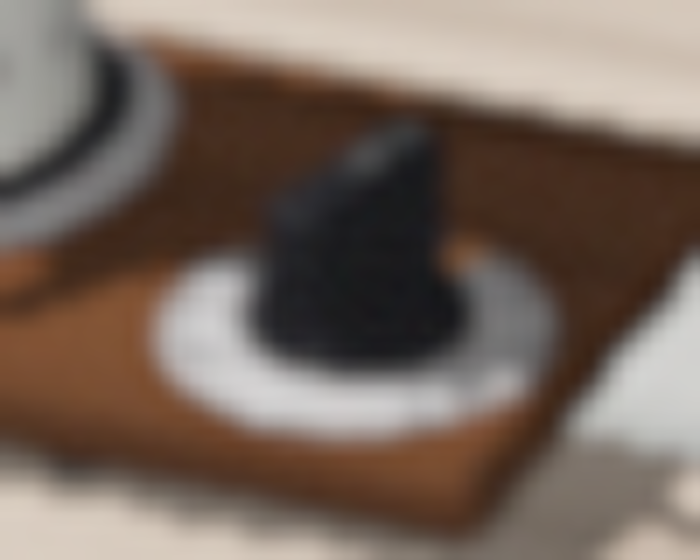

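```bash
python3 - <<'E'
from h import *
c=dict(np.load("scene6.npz"))
f=lambda x,y,z:plane(c,270+x/14-.5+.5/14,254+y/14-.5+.5/14,z)
for a,b in [((275,195),(393,120)),((285,205),(410,127)),((330,212),(437,140))]:
    p,q=f(*a,.0575),f(*b,.0575);d=q-p;print(p,q,np.linalg.norm(d),np.degrees(np.arctan2(d[1],d[0])))
# depth points of top
P=np.array([dpt(c,u,v) for v in range(262,276) for u in range(286,304)])
m=(P[:,2]>.0535)&(P[:,2]<.064)&(abs(P[:,0]-.485)<.04)&(abs(P[:,1]+.085)<.04)
T=P[m];cc=T.mean(0);w,V=np.linalg.eigh(np.cov(T[:,:2].T));print(len(T),cc,np.degrees(np.arctan(V[1,1]/V[0,1])),np.median(T[:,2]))
dc=f(355,342,.025);o=f(462,250,.025);print("disc",dc,"orange",o,np.degrees(np.arctan2(*(o-dc)[1::-1])))
E
```

```text
[ 0.4738 -0.0737  0.0575] [ 0.5087 -0.0809  0.0575] 0.03563203856285326 -11.748464391259594
[ 0.4711 -0.077   0.0575] [ 0.5074 -0.085   0.0575] 0.03720759790684378 -12.382608156826494
[ 0.472  -0.0856  0.0575] [ 0.5048 -0.0917  0.0575] 0.03340007812685503 -10.490325831323274
53 [ 0.4856 -0.0846  0.057 ] -12.453548453168647 0.056653626754248676
disc [ 0.4826 -0.0851  0.025 ] orange [ 0.5222 -0.0885  0.025 ] -4.867444092386529
```

The bar now points at about −12° in world, which with the stand's yaw of +1.3° gives a value near 2.59. That agrees with the −12.7° I aimed for. Next is the lever.

```bash
python3 - <<'E'
from h import *
from plant import monitor,optics
for n in("scene","top"):
    c=optics.read_camera(n); np.savez(f"{n}7.npz",**c)
    cv2.imwrite(f"pics/{n}7.png",c["image"][:,:,::-1])
E
```

```text
(no output)
```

View pics/scene7.png

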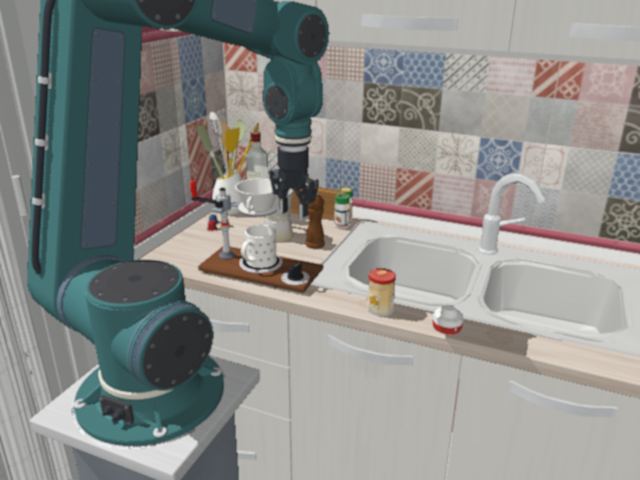

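View pics/top7.png

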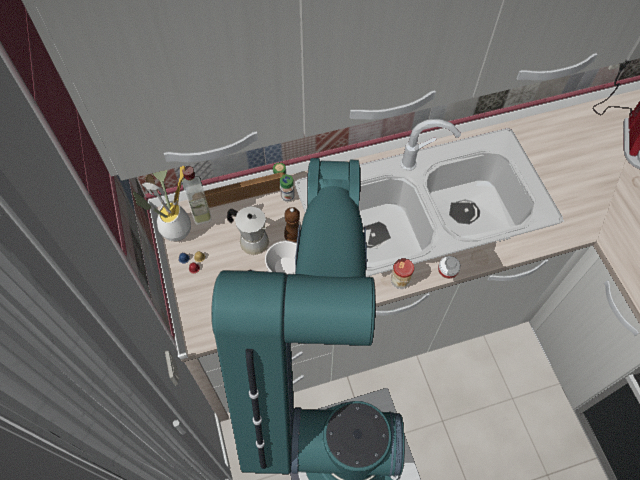

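The scene view now shows the whole stand: red grip at (194,190), column at (224,235) with the red ring near (225,224). I'll triangulate the grip using the first top picture.

```bash
python3 - <<'E'
from h import *
s=dict(np.load("scene7.npz"));t=dict(np.load("top0.npz"))
def red(c,x0,x1,y0,y1):
    hsv=cv2.cvtColor(c["image"],cv2.COLOR_RGB2HSV);m=((hsv[...,0]<8)|(hsv[...,0]>172))&(hsv[...,1]>120)&(hsv[...,2]>70)
    n=np.zeros(m.shape,np.uint8);n[y0:y1,x0:x1]=m[y0:y1,x0:x1];k,l,st,ce=cv2.connectedComponentsWithStats(n);print(st[1:].tolist(),ce[1:].tolist());return l
red(s,180,240,175,240);l=red(t,215,240,270,300)
# grip axis prediction: project candidate slide
O=np.array([.5072,.081]);a=np.radians(1.3);Rm=np.array([[np.cos(a),-np.sin(a)],[np.sin(a),np.cos(a)]])
piv=O+Rm@[-.0105,.060];g=piv+Rm@[0,.075];col=O+Rm@[.01,.06];print("piv",piv,"grip",g,"col",col)
for sl in(.06,.07,.08,.088):
    print(sl,"scene top/mid/bot",proj(s,[*g,.164+sl]),proj(s,[*g,.146+sl]),proj(s,[*g,.124+sl]),"top",proj(t,[*g,.164+sl]),proj(t,[*g,.124+sl]))
print("ring px",proj(s,[*col,.123]),"coltop",proj(s,[*col,.224]),proj(t,[*col,.224]),"dial",proj(s,[*(O+Rm@[-.03,-.165]),.026]))
i=s["image"][165:275,180:290,::-1];cv2.imwrite("pics/s7c.png",cv2.resize(i,None,fx=5,fy=5,interpolation=cv2.INTER_CUBIC))
E
```

```text
[[190, 179, 8, 19, 111], [204, 191, 1, 1, 1], [210, 196, 1, 1, 1], [201, 202, 1, 1, 1], [180, 205, 18, 11, 36], [208, 221, 9, 9, 61], [222, 222, 6, 4, 17]] [[193.2882882882883, 188.1891891891892], [204.0, 191.0], [210.0, 196.0], [201.0, 202.0], [187.61111111111111, 209.72222222222223], [211.55737704918033, 225.327868852459], [224.41176470588235, 223.76470588235293]]
[[223, 282, 6, 10, 46]] [[225.58695652173913, 286.4130434782609]]
piv [0.4953 0.1407] grip [0.4936 0.2157] col [0.5158 0.1412]
0.06 scene top/mid/bot [191.7701 186.8541] [192.3672 193.2839] [193.089  201.0558] top [227.0617 286.0358] [228.8528 291.9677]
0.07 scene top/mid/bot [191.4358 183.2541] [192.0363 189.7197] [192.762  197.5348] top [226.6025 284.5149] [228.4118 290.507 ]
0.08 scene top/mid/bot [191.0996 179.6339] [191.7034 186.1357] [192.4332 193.9943] top [226.1386 282.9784] [227.9663 289.0316]
0.088 scene top/mid/bot [190.8293 176.7231] [191.4358 183.2541] [192.1689 191.1477] top [225.764  281.7379] [227.6067 287.8405]
ring px [223.3019 223.6352] coltop [220.8101 188.2395] [251.0591 272.3337] dial [294.4496 277.8789]
```

View pics/s7c.png

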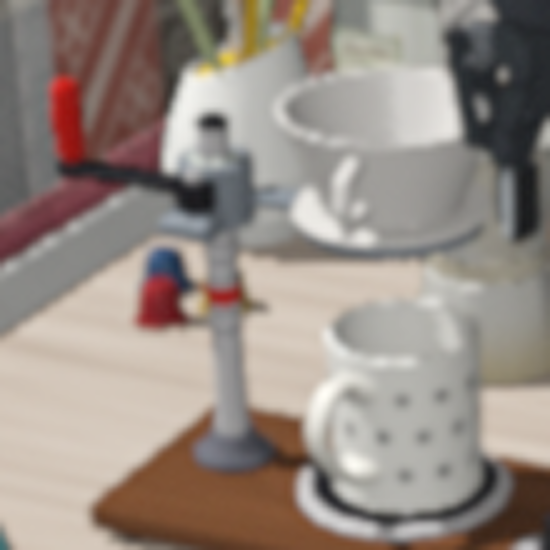

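```bash
python3 - <<'E'
from h import *
from plant import monitor
s=dict(np.load("scene7.npz"));t=dict(np.load("top0.npz"))
def tri(a,b):
    (o1,d1),(o2,d2)=ray(s,*a),ray(t,*b)
    k=np.linalg.lstsq(np.c_[d1,-d2],o2-o1,rcond=None)[0];p,q=o1+d1*k[0],o2+d2*k[1];return p,q,(p+q)/2
print("grip",*tri((193.3,188.2),(225.6,286.4)))
# column top: scene crop (211,117)/5 ; top crop (228,260)/5
print("coltop",*tri((180+212/5-.4,165+120/5-.4),(205+229/5-.4,220+260/5-.4)))
print("ring scene on z=.123",plane(s,224.4,223.76,.123), "coltop scene",plane(s,180+212/5-.4,165+120/5-.4,.224),"coltop top",plane(t,205+229/5-.4,220+260/5-.4,.224))
d=[dpt(s,u,v) for v in range(181,196) for u in range(191,197) if s["depth"][v,u]<1.62];print(np.median(d,0),len(d))
show(monitor.sense())
E
```

```text
grip [0.5009 0.2165 0.2176] [0.4976 0.2201 0.2161] [0.4993 0.2183 0.2169]
coltop [0.5213 0.1412 0.2211] [0.5204 0.1424 0.2206] [0.5209 0.1418 0.2208]
ring scene on z=.123 [0.5163 0.1381 0.123 ] coltop scene [0.5148 0.137  0.224 ] coltop top [0.5186 0.1424 0.224 ]
[0.496  0.2123 0.2192] 84
t 5.1333 tcp [ 0.4804 -0.08    0.1918] yaw_y 77.24217346086752 tilt x [-0.0042  0.008  -1.    ] F [ 0.6562 -0.964  -0.5488] M [ 0.0085 -0.0379 -0.005 ] w 0.6017146751476188 j [-0.3363  0.2191 -0.2183  1.1401  0.0062 -0.1136]
```

send_rows([
  [[0,0,0,-30,0,0,0.6],[0,0,0,-60,0,0,0.6],[7,0,0,-90,0,0,0.6],[14,0,0,-110,0,0,0.6],[21,0,0,-115,0,0,0.6]],
])

```text
time_s: 5.55
position: [0.4816, -0.0812, 0.3091]
tool_rot: [0.471, 1.523, -0.462]
wrist_force: [0.1, -0.4, -0.7]
gripper_width: 0.603
```

```bash
python3 - <<'E'
from h import *
from plant import monitor
st=monitor.sense();show(st);print(delta(st,[.497,.2165,.300],1.3))
E
```

```text
t 5.55 tcp [ 0.4816 -0.0812  0.3091] yaw_y 55.892998335457186 tilt x [-0.0015  0.007  -1.    ] F [ 0.0809 -0.3854 -0.6596] M [ 0.0101 -0.0225 -0.0376] w 0.6031057748411107 j [-0.3378  0.1897  0.0621  1.4469  0.0061  0.2575]
(array([54.5935, -0.4047, -0.1222]), array([  11.1559,  255.1463, -154.1135]))
```

send_rows([
  [[7,0,0,0,32,-19,0.6],[14,0,0,0,64,-38,0.6],[21,0,0,0,96,-58,0.6],[28,0,0,0,128,-77,0.6],[35,0,0,0,160,-97,0.6]],
])

```text
time_s: 5.97
position: [0.4905, 0.0984, 0.3095]
tool_rot: [0.895, 1.387, -0.888]
wrist_force: [0.9, -0.5, 0.1]
gripper_width: 0.599
```

```bash
python3 - <<'E'
from h import *
from plant import monitor
st=monitor.sense();show(st);print(delta(st,[.497,.2165,.280],1.3))
E
```

```text
t 5.9667 tcp [0.4905 0.0984 0.3095] yaw_y 24.341156159901132 tilt x [-0.0024  0.0068 -1.    ] F [ 0.8771 -0.502   0.1118] M [-0.0232 -0.0567 -0.0533] w 0.5988543905301045 j [0.0309 0.2099 0.0896 1.4528 0.0069 1.1769]
(array([23.0412, -0.4126,  0.0489]), array([  30.3313,   54.5916, -104.7434]))
```

send_rows([
  [[7,0,0,0,18,-35,0.6],[14,0,0,0,37,-70,0.6],[21,0,0,0,54.5,-104.5,0.6],[23,0,0,15,54.5,-104.5,0.6],[23,-0.4,0,30,54.5,-104.5,0.6]],
])

```text
time_s: 6.38
position: [0.497, 0.2188, 0.2791]
tool_rot: [1.193, 1.22, -1.194]
wrist_force: [-0.4, -1.4, -0.5]
gripper_width: 0.6
```

```bash
python3 - <<'E'
from h import *
from plant import monitor,optics
st=monitor.sense();show(st);print(delta(st,[.497,.2165,.201],1.3))
for n in("scene","top"):
    c=optics.read_camera(n); np.savez(f"{n}8.npz",**c)
    u=proj(c,[.497,.19,.22]).astype(int);print(n,u,proj(c,st["position"]))
    i=c["image"][u[1]-60:u[1]+50,u[0]-70:u[0]+70,::-1];cv2.imwrite(f"pics/{n}8.png",cv2.resize(i,None,fx=5,fy=5,interpolation=cv2.INTER_CUBIC))
E
```

```text
t 6.3833 tcp [0.497  0.2188 0.2791] yaw_y 1.2325119064588104 tilt x [-0.0011  0.0003 -1.    ] F [-0.4199 -1.3868 -0.517 ] M [ 0.0031  0.0424 -0.0039] w 0.5997987852743459 j [0.2643 0.2866 0.1141 1.3993 0.0006 1.8135]
(array([-0.0675, -0.0176,  0.062 ]), array([78.0646,  0.0287,  2.2879]))
scene [200 189] [189.6685 166.2395]
top [235 283] [223.1111 276.689 ]
```

View pics/scene8.png

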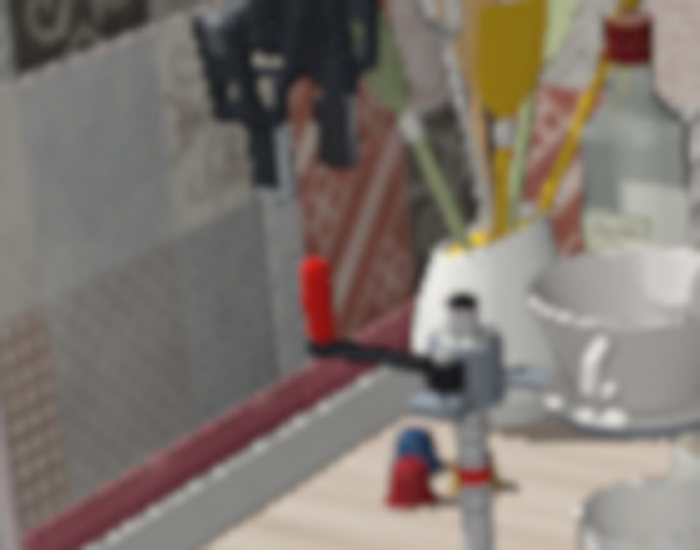

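View pics/top8.png

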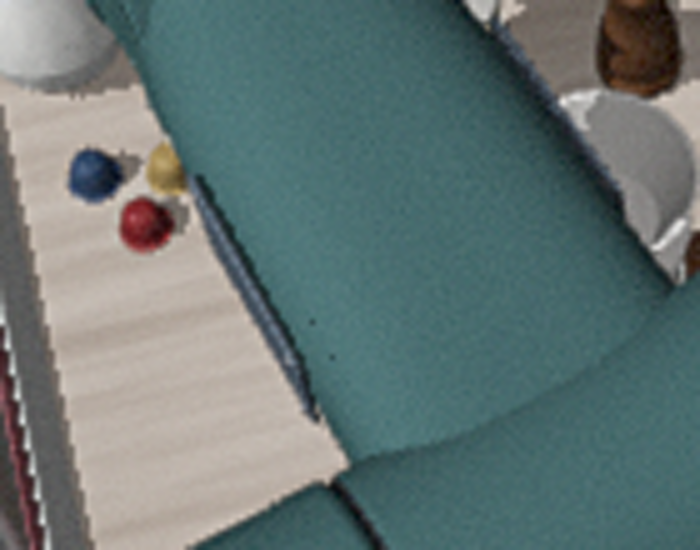

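The scene crop shows the fingers at (275,185) and (338,160), above the red grip at (317,300). They line up within about 1–2 mm sideways, so I'll descend.

send_rows([
  [[0,0,0,15,0,2,0.6],[0,0,0,32,0,2,0.6],[0,0,0,50,0,2,0.6],[0,0,0,66,0,2,0.6],[0,0,0,78,0,2,0.6]],
])

```text
time_s: 6.9
position: [0.4953, 0.2138, 0.1988]
tool_rot: [1.187, 1.224, -1.196]
wrist_force: [-0.8, 0.2, -0.6]
gripper_width: 0.598
```

```bash
python3 - <<'E'
from h import *
from plant import monitor,optics
st=monitor.sense();show(st)
for n in("scene",):
    c=optics.read_camera(n); np.savez(f"{n}9.npz",**c)
    u=(200,189)
    i=c["image"][u[1]-40:u[1]+40,u[0]-50:u[0]+50,::-1];cv2.imwrite(f"pics/{n}9.png",cv2.resize(i,None,fx=7,fy=7,interpolation=cv2.INTER_CUBIC))
E
```

```text
t 6.9 tcp [0.4953 0.2138 0.1988] yaw_y 1.4112561884916446 tilt x [-0.0061 -0.0016 -1.    ] F [-0.8202  0.2489 -0.6157] M [ 0.0472 -0.0252  0.0437] w 0.5981372721431653 j [ 0.2564  0.304  -0.0782  1.1949  0.      1.8026]
```

View pics/scene9.png

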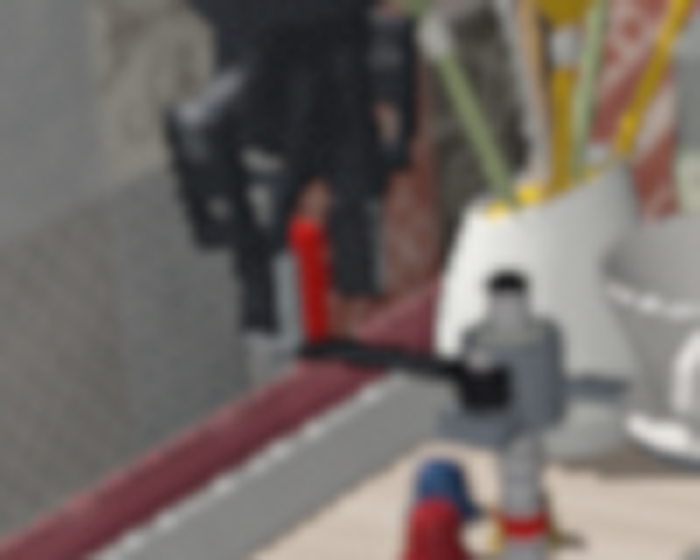

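The fingers straddle the red grip (grip at (312,280) in the crop, pads on both sides, tips just above the lever bar). I'll close.

send_rows([
  [[0,0,0,0,0,-2.5,0.4],[0,0,0,0,0,-2.5,0.2],[0,0,0,0,0,-2.5,0.1],[0,0,0,0,0,-2.5,0.05],[0,0,0,0,0,-2.5,0.05]],
], newtons=60)

```text
time_s: 7.37
position: [0.495, 0.2162, 0.1977]
tool_rot: [1.186, 1.225, -1.197]
wrist_force: [0.3, 0.9, -0.7]
gripper_width: 0.179
```

```bash
python3 - <<'E'
from h import *
from plant import monitor,optics
st=monitor.sense();show(st)
for n in("scene",):
    c=optics.read_camera(n); np.savez(f"{n}10.npz",**c)
    u=(200,189)
    i=c["image"][u[1]-40:u[1]+40,u[0]-50:u[0]+50,::-1];cv2.imwrite(f"pics/{n}10.png",cv2.resize(i,None,fx=7,fy=7,interpolation=cv2.INTER_CUBIC))
E
```

```text
t 7.3667 tcp [0.495  0.2162 0.1977] yaw_y 1.4140366864075802 tilt x [-0.0073 -0.0019 -1.    ] F [ 0.3179  0.9281 -0.7377] M [ 0.0795 -0.4122  0.0354] w 0.17927508993986047 j [ 0.2609  0.3065 -0.0776  1.1942  0.0001  1.807 ]
```

View pics/scene10.png

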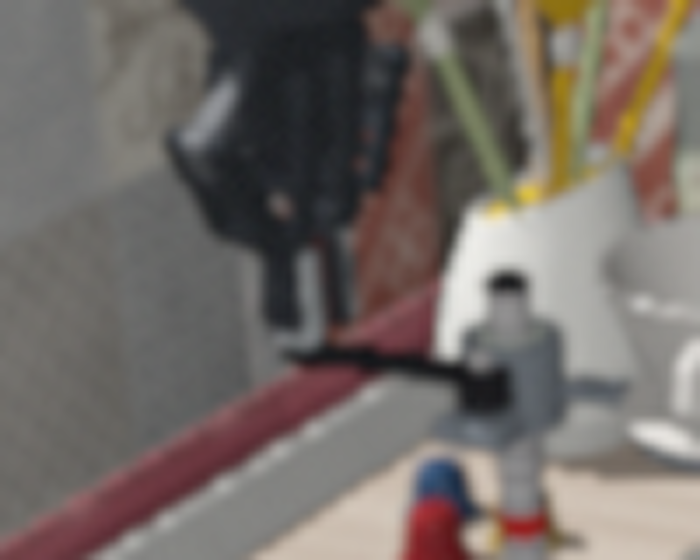

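send_rows([
  [[0,0,0,0,0,0,0.05],[0,0,0,0,0,0,0.05]],
])

```text
time_s: 7.58
position: [0.495, 0.2162, 0.1977]
tool_rot: [1.186, 1.225, -1.197]
wrist_force: [0.4, 0.7, -2.0]
gripper_width: 0.178
```

```bash
python3 - <<'E'
from h import *
from plant import monitor,optics
st=monitor.sense();show(st)
c=optics.read_camera("scene")
def red(c,x0,x1,y0,y1):
    hsv=cv2.cvtColor(c["image"],cv2.COLOR_RGB2HSV);m=((hsv[...,0]<8)|(hsv[...,0]>172))&(hsv[...,1]>120)&(hsv[...,2]>60)
    n=m[y0:y1,x0:x1].astype(np.uint8);k,l,s,ce=cv2.connectedComponentsWithStats(n);print(s[1:].tolist())
red(c,180,205,175,205)
E
```

```text
t 7.5833 tcp [0.495  0.2162 0.1977] yaw_y 1.4183134040773806 tilt x [-0.0072 -0.0019 -1.    ] F [ 0.4261  0.6516 -1.966 ] M [ 0.0569 -0.353   0.0595] w 0.17831252715679075 j [ 0.2609  0.3065 -0.0776  1.1942 -0.      1.807 ]
[[24, 16, 1, 1, 1], [17, 29, 1, 1, 1]]
```

```bash
cat >> h.py <<'E'
def arc(st,piv,base,phis,dz=0,z=None,rad=.075,cur=None,yaw0=1.4):
    """rows for grip at lever angles phis(deg); base=world angle of closed lever"""
    A=R.from_rotvec(st["tool_rot"])
    for f in phis:
        a=np.radians(base+f); p=np.array([piv[0]+rad*np.cos(a),piv[1]+rad*np.sin(a),st["position"][2] if z is None else z])
        t,s=delta(st,p,yaw0+f); print(f,np.round(t,1),np.round(s,1))
E
python3 - <<'E'
from h import *
from plant import monitor
st=monitor.sense()
arc(st,(.4967,.1412),91.3,[6,13,20,27,34])
E
```

```text
6 [-6.   0.1  0.4] [ 0.1 -7.8  0.4]
13 [-13.    0.1   0.4] [  0.1 -16.9   1.9]
20 [-20.    0.    0.4] [  0.2 -25.7   4.5]
27 [-27.    0.    0.4] [  0.3 -34.1   8.1]
34 [-34.   -0.    0.4] [  0.3 -42.   12.8]
```

send_rows([
  [[-5,0,0,0,-6.5,0.3,0.05],[-10,0,0,0,-13,1.1,0.05],[-15,0,0,0,-19.4,2.5,0.05],[-20,0,0,0,-25.7,4.5,0.05]],
])

```text
time_s: 7.97
position: [0.4701, 0.2097, 0.1976]
tool_rot: [0.921, 1.366, -0.933]
wrist_force: [12.1, -14.8, -11.8]
gripper_width: 0.179
```

```bash
python3 - <<'E'
from h import *
from plant import monitor
st=monitor.sense();show(st)
p=st["position"][:2];d=p-[.4967,.1412];print(np.hypot(*d),np.degrees(np.arctan2(d[1],d[0]))-91.3)
a=np.arctan2(d[1],d[0]);F=st["wrist_force"];print("radial",F[:2]@[np.cos(a),np.sin(a)],"tang ccw",F[:2]@[-np.sin(a),np.cos(a)])
E
```

```text
t 7.9667 tcp [0.4701 0.2097 0.1976] yaw_y 21.620717902900925 tilt x [-0.0057 -0.0055 -1.    ] F [ 12.1115 -14.8187 -11.8022] M [-2.6699 -2.4466  0.2665] w 0.1792639057106008 j [ 0.2632  0.2636 -0.1402  1.1739 -0.0038  1.4567]
0.07344330087180286 19.918399818223165
radial -18.197576545555794 tang ccw -5.927168845240174
```

```bash
python3 - <<'E'
from h import *
from plant import monitor
st=monitor.sense()
p=st["position"][:2];d=p-[.5,.141];print(np.hypot(*d),np.degrees(np.arctan2(d[1],d[0]))-93.8)
arc(st,(.500,.141),93.8,[20,25,30,35,40])
E
```

```text
0.07488436471381449 19.717371102242026
20 [0.2 0.2 0.4] [ 0.  -0.4 -0.1]
25 [-4.8  0.2  0.4] [ 0.1 -6.9  0.4]
30 [-9.8  0.1  0.4] [  0.1 -13.3   1.5]
35 [-14.8   0.1   0.4] [  0.2 -19.7   3.2]
40 [-19.8   0.1   0.4] [  0.2 -25.8   5.4]
```

send_rows([
  [[-5,0,0,0,-6.9,1.0,0.05],[-10,0,0,0,-13.3,2.5,0.05],[-15,0,0,0,-19.7,4.2,0.05],[-20,0,0,0,-25.8,6.4,0.05]],
])

```text
time_s: 8.3
position: [0.4492, 0.1942, 0.1977]
tool_rot: [0.651, 1.471, -0.661]
wrist_force: [11.3, -0.7, -10.1]
gripper_width: 0.177
```

```bash
python3 - <<'E'
from h import *
from plant import monitor
st=monitor.sense();show(st)
p=st["position"][:2];d=p-[.5,.141];print(np.hypot(*d),np.degrees(np.arctan2(d[1],d[0]))-93.8)
a=np.arctan2(d[1],d[0]);F=st["wrist_force"];print("radial",F[:2]@[np.cos(a),np.sin(a)],"tang ccw",F[:2]@[-np.sin(a),np.cos(a)])
arc(st,(.500,.141),93.8,[40,45,50,55,60])
E
```

```text
t 8.3 tcp [0.4492 0.1942 0.1977] yaw_y 41.889159231686044 tilt x [-0.0041 -0.0053 -1.    ] F [ 11.2696  -0.7419 -10.0521] M [ 0.0194 -2.1841  0.4452] w 0.17709957332878923 j [ 0.2438  0.2198 -0.2006  1.1556 -0.0041  1.0835]
0.07357972099575442 39.898510798105846
radial -8.322125527828904 tang ccw -7.635251589410323
40 [0.5 0.1 0.4] [-0.  -0.2 -1.4]
45 [-4.5  0.1  0.4] [ 0.  -6.7 -0.9]
50 [-9.5  0.   0.4] [  0.1 -13.2   0.2]
55 [-14.5   0.    0.4] [  0.1 -19.5   1.8]
60 [-19.5   0.    0.4] [  0.2 -25.7   4. ]
```

send_rows([
  [[-5,0,0,0,-6.7,1.0,0.05],[-9.5,0,0,0,-13.2,2.2,0.05],[-14.5,0,0,0,-19.5,3.8,0.05],[-19.5,0,0,0,-25.7,6.0,0.05]],
])

```text
time_s: 8.63
position: [0.4347, 0.1724, 0.1978]
tool_rot: [0.383, 1.537, -0.393]
wrist_force: [11.9, -0.9, -10.8]
gripper_width: 0.18
```

```bash
python3 - <<'E'
from h import *
from plant import monitor,optics
st=monitor.sense();show(st)
p=st["position"][:2];d=p-[.5,.141];print(np.hypot(*d),np.degrees(np.arctan2(d[1],d[0]))-93.8)
a=np.arctan2(d[1],d[0]);F=st["wrist_force"];print("radial",F[:2]@[np.cos(a),np.sin(a)],"tang ccw",F[:2]@[-np.sin(a),np.cos(a)])
arc(st,(.500,.141),93.8,[64])
c=optics.read_camera("scene");np.savez("scene11.npz",**c)
i=c["image"][140:250,160:300,::-1];cv2.imwrite(f"pics/scene11.png",cv2.resize(i,None,fx=5,fy=5,interpolation=cv2.INTER_CUBIC))
E
```

```text
t 8.6333 tcp [0.4347 0.1724 0.1978] yaw_y 61.64451221666377 tilt x [-0.0026 -0.0053 -1.    ] F [ 11.9063  -0.9187 -10.7883] M [ 0.0346 -2.2229  0.1842] w 0.17992833853372503 j [ 0.2059  0.1822 -0.2501  1.1421 -0.0047  0.7008]
0.07246086980463845 60.517792337041115
radial -11.128237867428268 tang ccw -4.332029138238702
64 [-3.8  0.   0.3] [ 0.  -4.7 -2.2]
```

View pics/scene11.png

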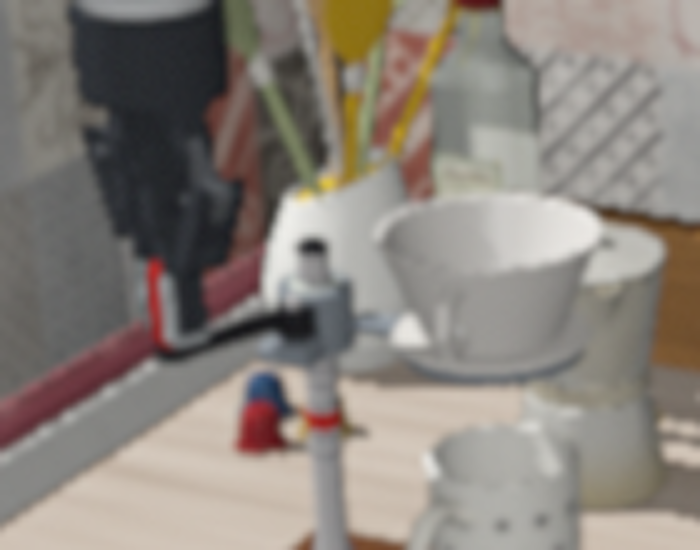

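```bash
python3 - <<'E'
from h import *
c=dict(np.load("scene11.npz"))
i=c["image"][183:235,205:257,::-1];cv2.imwrite(f"pics/scene11b.png",cv2.resize(i,None,fx=11,fy=11,interpolation=cv2.INTER_NEAREST))
t=dict(np.load("top0.npz"))
i=t["image"][235:275,260:310,::-1];cv2.imwrite(f"pics/top0b.png",cv2.resize(i,None,fx=12,fy=12,interpolation=cv2.INTER_CUBIC))
E
```

```text
(no output)
```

View pics/scene11b.png

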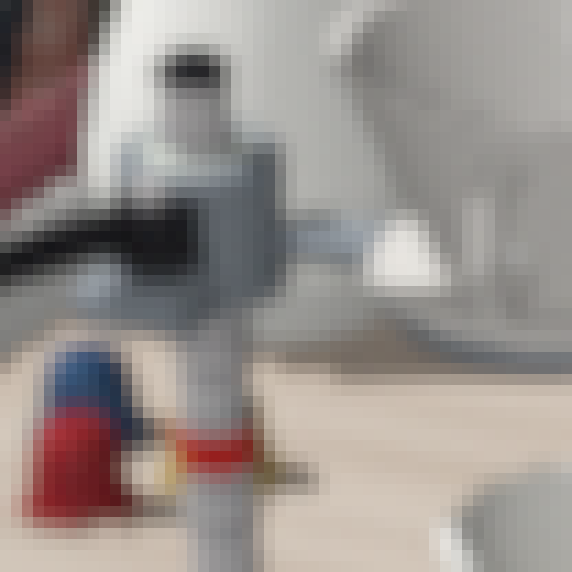

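View pics/top0b.png

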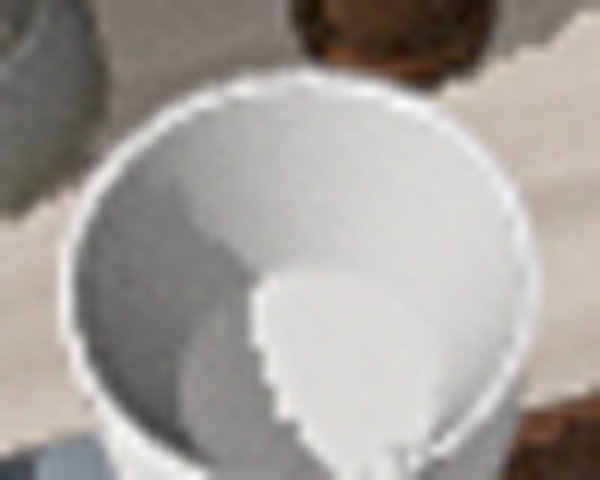

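```bash
python3 - <<'E'
from h import *
from plant import optics
t=dict(np.load("top0.npz"));s=dict(np.load("scene11.npz"))
# slab z bias in top depth, counter z
def zs(c,u0,u1,v0,v1):
    return np.array([dpt(c,u,v) for v in range(v0,v1) for u in range(u0,u1) if c["depth"][v,u]>0])
print("slab z",np.median(zs(t,256,268,305,318)[:,2]),"worktop",np.median(zs(t,205,225,300,330)[:,2]))
P=zs(t,262,309,238,262); 
# rim: points on ring about centre with radius 52-58
for s0 in (.06,.065,.07,.075,.08):
    zr=.168+s0; 
    O=np.array([.511,.0815]);a=np.radians(1.3);Rm=np.array([[np.cos(a),-np.sin(a)],[np.sin(a),np.cos(a)]])
    cen=O+Rm@[.01,-.045]
    r=np.hypot(*(P[:,:2]-cen).T); q=P[(r>54)|((r>.052)&(r<.0585))]; q=q[q[:,2]>.2]
    # project rim ring to pixel extents
    th=np.linspace(0,2*np.pi,200); E=np.array([proj(t,[cen[0]+.0575*np.cos(x),cen[1]+.0575*np.sin(x),zr]) for x in th])
    E2=np.array([proj(s,[cen[0]+.0575*np.cos(x),cen[1]+.0575*np.sin(x),zr]) for x in th])
    print(s0,"top rim px u",E[:,0].min(),E[:,0].max(),"v",E[:,1].min(),"scene rim u",E2[:,0].min(),E2[:,0].max(),"v",E2[:,1].min(),E2[:,1].max(), "z meas",np.median(q[:,2]),len(q))
    col=O+Rm@[.01,.06];cd=s["world_from_camera"][:2,3]-col;cd/=np.linalg.norm(cd)
    print("   collar bottom row (cyl near edge)",proj(s,[*(col+.0205*cd),.088+s0]),"top far",proj(s,[*(col-.0205*cd),.124+s0]),"near top",proj(s,[*(col+.0205*cd),.124+s0]))
print("ring row",proj(s,[*(col+.009*cd),.123]),"coltop",proj(s,[*col,.224]))
E
```

```text
slab z 0.023496064863661403 worktop -1.2939089087282696e-05
0.06 top rim px u 265.8248361074174 306.0164467782851 v 242.84652452873033 scene rim u 234.50918362506678 279.9201843289382 v 184.06626742535838 200.36477248075292 z meas 0.2408758173430996 105
   collar bottom row (cyl near edge) [223.5061 217.5485] top far [222.2179 199.1179] near top [222.6213 204.8893]
0.065 top rim px u 265.6971624125459 305.9891338158224 v 242.0099012093328 scene rim u 234.3984098016387 279.8751661600923 v 182.27837443094927 198.47201539939206 z meas 0.2408758173430996 105
   collar bottom row (cyl near edge) [223.3843 215.8054] top far [222.0959 197.373 ] near top [222.497  203.1109]
0.07 top rim px u 265.56884980031606 305.96168440307673 v 241.16916240328783 scene rim u 234.28731639441065 279.83001910067895 v 180.48552306840054 196.5736296444132 z meas 0.2408758173430996 105
   collar bottom row (cyl near edge) [223.2621 214.0575] top far [221.9736 195.6234] near top [222.3723 201.3275]
0.075 top rim px u 265.43989346269717 305.9340975149685 v 240.3242776685949 scene rim u 234.17590201838016 279.78474259636886 v 178.68769268248823 194.6695900706365 z meas 0.2408758173430996 105
   collar bottom row (cyl near edge) [223.1396 212.3046] top far [221.851 193.869] near top [222.2473 199.5391]
0.08 top rim px u 265.3102885432948 305.9063721161249 v 239.47521626227493 scene rim u 234.06416528053006 279.73933608964927 v 176.8848625031036 192.75987138288298 z meas 0.2408758173430996 105
   collar bottom row (cyl near edge) [223.0167 210.5469] top far [221.728  192.1097] near top [222.1219 197.7457]
ring row [223.9874 224.4341] coltop [221.4226 187.74  ]
```

Step 2 should be met: the lever is about 60° open with the grip held. Four estimates put the slide height at 0.073–0.076, so I need to go down about 39.5 mm. I'll lower slowly.

send_rows([
  [[0,0,0,4,0,1,0.05],[0,0,0,10,0,1.5,0.05],[0,0,0,16,0,1.5,0.05],[0,0,0,21,0,1.5,0.05],[0,0,0,25,0,1.5,0.05]],
])

```text
time_s: 9.1
position: [0.4346, 0.1715, 0.1722]
tool_rot: [0.379, 1.54, -0.387]
wrist_force: [-4.4, 6.5, -4.8]
gripper_width: 0.18
```

```bash
python3 - <<'E'
from h import *
from plant import monitor,optics
st=monitor.sense();show(st)
c=optics.read_camera("scene");np.savez("scene12.npz",**c)
i=c["image"][140:250,160:300,::-1];cv2.imwrite(f"pics/scene12.png",cv2.resize(i,None,fx=5,fy=5,interpolation=cv2.INTER_CUBIC))
E
```

```text
t 9.1 tcp [0.4346 0.1715 0.1722] yaw_y 62.055075927666394 tilt x [-0.0048 -0.004  -1.    ] F [-4.4477  6.4964 -4.781 ] M [1.2954 0.7136 0.2909] w 0.1796983104694037 j [ 0.2031  0.1971 -0.3033  1.0759 -0.003   0.6908]
```

View pics/scene12.png

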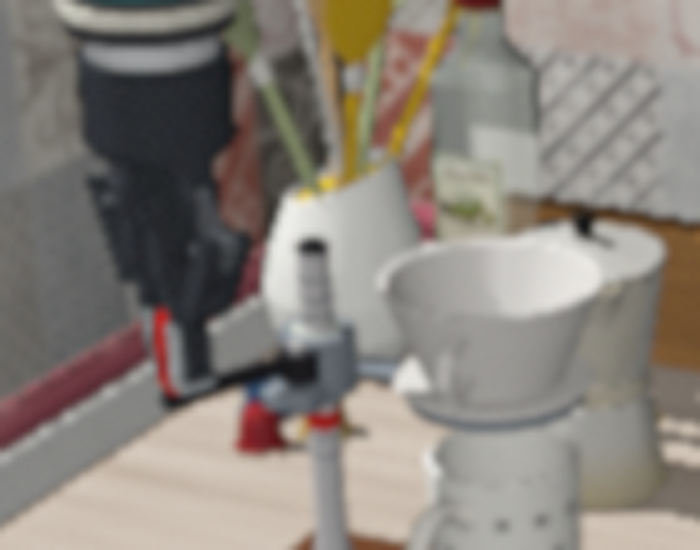

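The arm followed: the dripper rim top went from row 193 to 240 in the crop, about 26 mm. Holding force is small. The collar edge now sits just above the red ring at (322,420). Lowering the rest.

send_rows([
  [[0,0,0,4,0,0,0.05],[0,0,0,8,0,0,0.05],[0,0,0,12,0,0,0.05],[0,0,0,13.5,0,0,0.05]],
])

```text
time_s: 9.48
position: [0.4344, 0.1715, 0.1575]
tool_rot: [0.378, 1.541, -0.387]
wrist_force: [2.3, 3.7, -4.2]
gripper_width: 0.182
```

```bash
cat > chk.py <<'E'
from h import *
from plant import monitor,optics
import sys
def check(name):
    st=monitor.sense();show(st)
    c=optics.read_camera("scene");np.savez(name+".npz",**c)
    i=c["image"][185:240,200:270,::-1];cv2.imwrite(f"pics/{name}.png",cv2.resize(i,None,fx=10,fy=10,interpolation=cv2.INTER_CUBIC))
    a=np.load("scene11.npz")["image"];g=lambda x:cv2.cvtColor(x,cv2.COLOR_RGB2GRAY).astype(np.float32)
    for nm,(u0,u1,v0,v1) in {"collar":(214,232,192,213),"dripper":(236,285,190,216)}.items():
        T=g(a)[v0:v1,u0:u1];S=g(c["image"])[v0-4:v1+25,u0-3:u1+5]
        r=cv2.matchTemplate(S,T,cv2.TM_CCOEFF_NORMED);_,m,_,l=cv2.minMaxLoc(r)
        y=l[1];col=r[:,l[0]];sub=0
        if 0<y<len(col)-1: sub=.5*(col[y-1]-col[y+1])/(col[y-1]-2*col[y]+col[y+1])
        print(nm,"shift px",l[0]-3,y+sub-4,m)
    return st,c
E
python3 - <<'E'
from chk import *
check("scene13")
E
```

```text
t 9.4833 tcp [0.4344 0.1715 0.1575] yaw_y 62.06044155225072 tilt x [-0.0054 -0.0039 -1.    ] F [ 2.3332  3.7354 -4.2417] M [ 0.9851 -0.4535  0.3051] w 0.18245134746068667 j [ 0.203   0.2068 -0.3326  1.0375 -0.0028  0.6907]
collar shift px 1 13.991423 0.9353991150856018
dripper shift px 1 14.030239 0.6027012467384338
```

View pics/scene13.png

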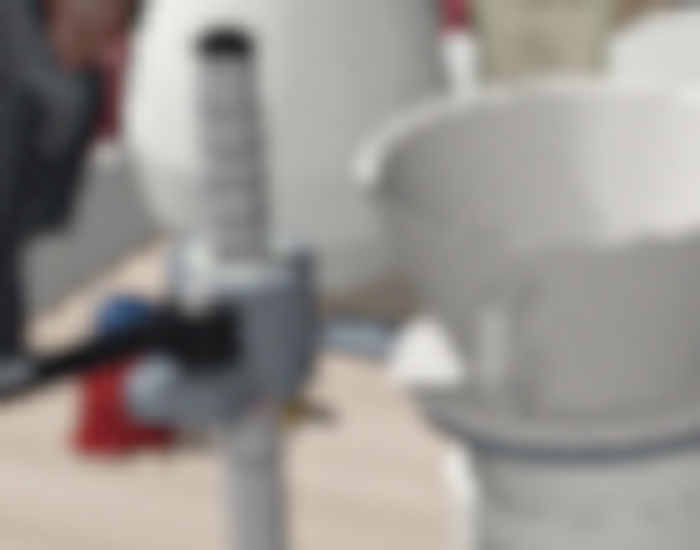

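```bash
python3 - <<'E'
from h import *
s=dict(np.load("scene13.npz"));col=np.array([.5195,.1412]);cd=s["world_from_camera"][:2,3]-col;cd/=np.linalg.norm(cd)
for z in(.118,.123,.128): print("ring z",z,proj(s,[*(col+.009*cd),z]))
for sl in(.03,.035,.04): print(sl,proj(s,[*(col+.0205*cd),.088+sl]))
im=s["image"].astype(int)
for u in(224,225,226,227): print(u,[tuple(im[v,u]) for v in range(222,231)])
b=np.load("scene11.npz")["image"].astype(int)
for u in(223,225,227): print("before",u,[(v,)+tuple(b[v,u]) for v in range(220,228)])
E
```

```text
ring z 0.118 [224.2439 226.1913]
ring z 0.123 [224.1248 224.4853]
ring z 0.128 [224.0054 222.7747]
0.03 [224.3672 227.9589]
0.035 [224.2476 226.2441]
0.04 [224.1276 224.5246]
224 [(np.int64(79), np.int64(84), np.int64(89)), (np.int64(81), np.int64(86), np.int64(91)), (np.int64(79), np.int64(83), np.int64(87)), (np.int64(86), np.int64(86), np.int64(91)), (np.int64(103), np.int64(101), np.int64(104)), (np.int64(121), np.int64(119), np.int64(121)), (np.int64(135), np.int64(134), np.int64(135)), (np.int64(143), np.int64(141), np.int64(142)), (np.int64(140), np.int64(139), np.int64(140))]
225 [(np.int64(86), np.int64(92), np.int64(97)), (np.int64(83), np.int64(88), np.int64(93)), (np.int64(84), np.int64(84), np.int64(89)), (np.int64(98), np.int64(90), np.int64(94)), (np.int64(114), np.int64(107), np.int64(109)), (np.int64(127), np.int64(124), np.int64(126)), (np.int64(136), np.int64(135), np.int64(137)), (np.int64(141), np.int64(140), np.int64(141)), (np.int64(135), np.int64(134), np.int64(135))]
226 [(np.int64(92), np.int64(97), np.int64(102)), (np.int64(90), np.int64(94), np.int64(99)),
[... 1302 characters left out ...]
 np.int64(101), np.int64(101)), (223, np.int64(144), np.int64(59), np.int64(57)), (224, np.int64(147), np.int64(34), np.int64(31)), (225, np.int64(145), np.int64(66), np.int64(65)), (226, np.int64(138), np.int64(102), np.int64(103)), (227, np.int64(132), np.int64(124), np.int64(126))]
before 227 [(220, np.int64(106), np.int64(97), np.int64(91)), (221, np.int64(111), np.int64(86), np.int64(81)), (222, np.int64(119), np.int64(67), np.int64(61)), (223, np.int64(121), np.int64(42), np.int64(34)), (224, np.int64(123), np.int64(47), np.int64(40)), (225, np.int64(120), np.int64(80), np.int64(74)), (226, np.int64(117), np.int64(104), np.int64(98)), (227, np.int64(119), np.int64(115), np.int64(110))]
```

At 0.035 the collar edge should just hide the whole ring from this view. The picture shows exactly that, with only a faint pink trace at (262,408). Template shifts give 40 mm. I'll hold briefly, then close.

send_rows([
  [[0,0,0,0,0,0,0.05],[0,0,0,0,0,0,0.05],[0,0,0,0,0,0,0.05]],
])

```text
time_s: 9.78
position: [0.4344, 0.1715, 0.1575]
tool_rot: [0.378, 1.541, -0.387]
wrist_force: [3.0, 3.4, -8.3]
gripper_width: 0.179
```

```bash
python3 - <<'E'
from h import *
from plant import monitor
st=monitor.sense();show(st)
arc(st,(.502,.1425),95.4,[57,52,47,42,37],z=.1578,rad=.0739)
E
```

```text
t 9.7833 tcp [0.4344 0.1715 0.1575] yaw_y 62.05533724242982 tilt x [-0.0056 -0.0041 -1.    ] F [ 2.9882  3.4191 -8.2893] M [ 0.807  -0.6467  0.3134] w 0.17904699835358634 j [ 0.203   0.207  -0.3325  1.0376 -0.0028  0.6907]
57 [ 3.7 -0.2  0.4] [-0.3  5.6 -0.6]
52 [ 8.7 -0.1  0.4] [-0.4 12.1 -0.4]
47 [13.7 -0.1  0.4] [-0.4 18.5  0.4]
42 [18.7 -0.1  0.4] [-0.5 24.8  1.8]
37 [23.7 -0.1  0.4] [-0.5 30.9  3.7]
```

send_rows([
  [[3.5,0,0,0,5.5,-0.4,0.05],[8.5,0,0,0,12,-0.2,0.05],[13.5,0,0,0,18.5,0.6,0.05],[18.5,0,0,0,24.8,2,0.05],[23.5,0,0,0,30.9,4,0.05]],
])

```text
time_s: 10.2
position: [0.4516, 0.197, 0.1572]
tool_rot: [0.699, 1.458, -0.71]
wrist_force: [-4.5, 1.9, -4.0]
gripper_width: 0.18
```

```bash
python3 - <<'E'
from chk import *
st,c=check("scene14")
p=st["position"][:2];d=p-[.502,.1425];a=np.arctan2(d[1],d[0]);F=st["wrist_force"];print(np.hypot(*d),np.degrees(a)-95.4,"radial",F[:2]@[np.cos(a),np.sin(a)],"tang ccw",F[:2]@[-np.sin(a),np.cos(a)])
arc(st,(.502,.1425),95.4,[32,27,22,17,12],z=.1575,rad=.0739)
E
```

```text
t 10.2 tcp [0.4516 0.197  0.1572] yaw_y 38.30131661093437 tilt x [-0.0073 -0.0043 -1.    ] F [-4.4635  1.8743 -3.9599] M [0.5157 0.534  0.0095] w 0.17986329116461025 j [ 0.2472  0.2503 -0.2733  1.0552 -0.0024  1.1495]
collar shift px 1 13.824158 0.9002813100814819
dripper shift px 4 12.730177 0.4754798412322998
0.07419869270086854 37.34144629182725 radial 4.405912627186249 tang ccw 2.0060338936734095
32 [ 4.9 -0.   0.5] [-0.3  6.9  0.1]
27 [ 9.9 -0.   0.5] [-0.4 13.3  0.5]
22 [14.9 -0.   0.5] [-0.4 19.7  1.4]
17 [19.9  0.   0.5] [-0.5 26.   2.9]
12 [24.9  0.   0.5] [-0.6 32.1  4.9]
```

send_rows([
  [[5,0,0,-0.3,6.9,0,0.05],[10,0,0,-0.3,13.3,0.4,0.05],[15,0,0,-0.3,19.7,1.3,0.05],[20,0,0,-0.3,26,2.8,0.05],[25,0,0,-0.3,32.1,4.8,0.05]],
])

```text
time_s: 10.67
position: [0.4796, 0.2135, 0.157]
tool_rot: [1.038, 1.31, -1.053]
wrist_force: [-5.8, 1.6, -2.7]
gripper_width: 0.185
```

```bash
python3 - <<'E'
from chk import *
st,c=check("scene15")
p=st["position"][:2];d=p-[.502,.1425];a=np.arctan2(d[1],d[0]);F=st["wrist_force"];print(np.hypot(*d),np.degrees(a)-95.4,"radial",F[:2]@[np.cos(a),np.sin(a)],"tang ccw",F[:2]@[-np.sin(a),np.cos(a)])
arc(st,(.502,.1425),95.4,[8,4,0,-3],z=.1575,rad=.0739)
E
```

```text
t 10.6667 tcp [0.4796 0.2135 0.157 ] yaw_y 12.665641918123093 tilt x [-0.0094 -0.0043 -0.9999] F [-5.809   1.5681 -2.7288] M [ 0.3769  0.7803 -0.1474] w 0.1849038086783877 j [ 0.2645  0.3044 -0.1952  1.0815 -0.0017  1.6142]
collar shift px 1 13.556028 0.8849287033081055
dripper shift px 5 -0.6037133 0.47088491916656494
0.07445508326251976 12.124139893295037 radial 3.24448756515683 tang ccw 5.067215862458995
8 [3.3 0.1 0.6] [-0.6  5.4  0.3]
4 [7.3 0.2 0.6] [-0.6 10.5  0.4]
0 [11.3  0.2  0.6] [-0.7 15.6  0.9]
-3 [14.3  0.2  0.6] [-0.7 19.5  1.5]
```

send_rows([
  [[3.5,0,0,-0.3,5.4,0.2,0.05],[7.5,0,0,-0.3,10.5,0.3,0.05],[11,0,0,-0.3,15.6,0.8,0.05],[11,0,0,-0.3,17,0.9,0.05],[11,0,0,-0.3,17,0.9,0.05]],
])

```text
time_s: 11.13
position: [0.4969, 0.2162, 0.1569]
tool_rot: [1.184, 1.224, -1.202]
wrist_force: [-3.9, 0.8, -3.9]
gripper_width: 0.181
```

```bash
python3 - <<'E'
from chk import *
st,c=check("scene16")
p=st["position"][:2];d=p-[.502,.1425];a=np.arctan2(d[1],d[0]);F=st["wrist_force"];print(np.hypot(*d),np.degrees(a)-95.4,"radial",F[:2]@[np.cos(a),np.sin(a)],"tang ccw",F[:2]@[-np.sin(a),np.cos(a)])
i=c["image"][140:250,160:300,::-1];cv2.imwrite("pics/scene16f.png",cv2.resize(i,None,fx=5,fy=5,interpolation=cv2.INTER_CUBIC))
E
```

```text
t 11.1333 tcp [0.4969 0.2162 0.1569] yaw_y 1.33295065712427 tilt x [-0.0101 -0.0047 -0.9999] F [-3.8846  0.8492 -3.8842] M [ 0.2986  0.4579 -0.3721] w 0.1813274108407742 j [ 0.261   0.3326 -0.1526  1.0966 -0.002   1.8085]
collar shift px 1 13.483866 0.8708007335662842
dripper shift px 0 0.58637285 0.5551910400390625
0.07384947461255308 -1.4284476681917226 radial 1.1161670785492273 tang ccw 3.816451228764105
```

View pics/scene16f.png

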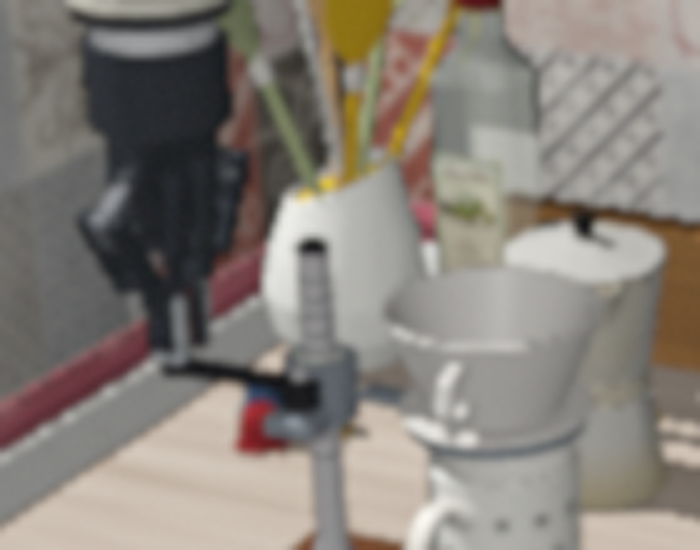

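View pics/scene16.png

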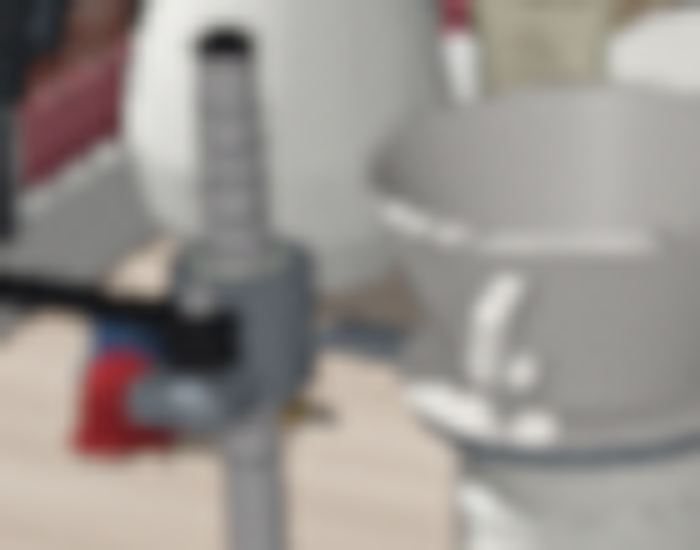

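The force hasn't risen yet, so the stop may not be reached. I'll push a few mm further and watch the force.

send_rows([
  [[0.7,0,0,-0.2,1.5,0,0.05],[1.5,0,0,-0.2,3,0.1,0.05],[1.5,0,0,-0.2,3,0.1,0.05]],
])

```text
time_s: 11.43
position: [0.4989, 0.2162, 0.1569]
tool_rot: [1.202, 1.213, -1.222]
wrist_force: [-6.3, 5.1, -3.5]
gripper_width: 0.181
```

```bash
python3 - <<'E'
from chk import *
st,c=check("scene17")
E
```

```text
t 11.4333 tcp [0.4989 0.2162 0.1569] yaw_y -0.14069577897189015 tilt x [-0.0116 -0.0043 -0.9999] F [-6.3211  5.0774 -3.5461] M [ 0.8575  0.8354 -0.3617] w 0.18069491976398 j [ 0.2597  0.3365 -0.1465  1.1001 -0.0011  1.8329]
collar shift px 1 13.443575 0.8685851097106934
dripper shift px 0 0.61009216 0.5543192625045776
```

send_rows([
  [[0,0,0,-0.2,2,-0.3,0.05],[0,0,0,-0.2,3.5,-0.3,0.05],[0,0,0,-0.2,3.5,-0.3,0.05]],
])

```text
time_s: 11.73
position: [0.4994, 0.2164, 0.1566]
tool_rot: [1.198, 1.218, -1.224]
wrist_force: [-17.5, 3.3, 2.7]
gripper_width: 0.181
```

```bash
python3 - <<'E'
from chk import *
st,c=check("scene18")
i=c["image"][175:235,180:250,::-1];cv2.imwrite("pics/scene18f.png",cv2.resize(i,None,fx=10,fy=10,interpolation=cv2.INTER_CUBIC))
E
```

```text
t 11.7333 tcp [0.4994 0.2164 0.1566] yaw_y -0.030451319958467164 tilt x [-0.017  -0.0045 -0.9998] F [-17.5054   3.2967   2.7289] M [ 0.5005  3.0626 -0.4109] w 0.1806979120522728 j [ 0.2591  0.341  -0.1404  1.107   0.      1.8304]
collar shift px 1 13.42811 0.8670868277549744
dripper shift px 0 0.6194682 0.5627904534339905
```

View pics/scene18f.png

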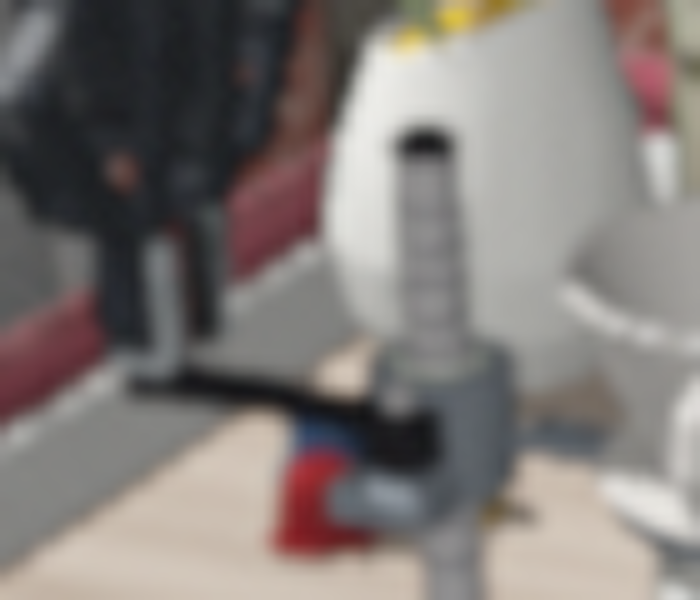

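The lever is now at its stop: 0.5 mm of motion under 17.5 N. Final checks are the collar height against the open-lever picture, and the dial, mug and bystanders.

```bash
python3 - <<'E'
from h import *
from plant import optics
a=np.load("scene13.npz")["image"];b=dict(np.load("scene18.npz"));f=np.load("scene7.npz")["image"]
g=lambda x:cv2.cvtColor(x,cv2.COLOR_RGB2GRAY).astype(np.float32)
def m(A,B,u0,u1,v0,v1,k=4):
    r=cv2.matchTemplate(g(B)[v0-k:v1+k,u0-k:u1+k],g(A)[v0:v1,u0:u1],cv2.TM_CCOEFF_NORMED);_,mx,_,l=cv2.minMaxLoc(r)
    s=[]
    for arr,i in((r[l[1]],l[0]),(r[:,l[0]],l[1])):
        s.append(i-k+(.5*(arr[i-1]-arr[i+1])/(arr[i-1]-2*arr[i]+arr[i+1]) if 0<i<len(arr)-1 else 0))
    return np.round(s,2),round(mx,3)
print("collar right part, open->closed",m(a,b["image"],222,234,206,230))
print("dripper",m(a,b["image"],262,285,190,235))
for n,q in {"dial":(282,312,258,288),"mug":(245,278,238,270),"jar":(366,398,265,318),"timer":(430,466,302,336)}.items():
    src=np.load("scene6.npz")["image"] if n=="dial" else f
    print(n,m(src,b["image"],*q))
cv2.imwrite("pics/final.png",b["image"][:,:,::-1])
E
```

```text
collar right part, open->closed (array([-0.16, -0.23], dtype=float32), 0.954)
dripper (array([-0.92, -0.04], dtype=float32), 0.771)
dial (array([ 0.08, -0.05], dtype=float32), 0.994)
mug (array([ 0.25, -0.01], dtype=float32), 0.959)
jar (array([-0.04, -0.29], dtype=float32), 0.725)
timer (array([0.4 , 0.05], dtype=float32), 0.717)
```

View pics/final.png

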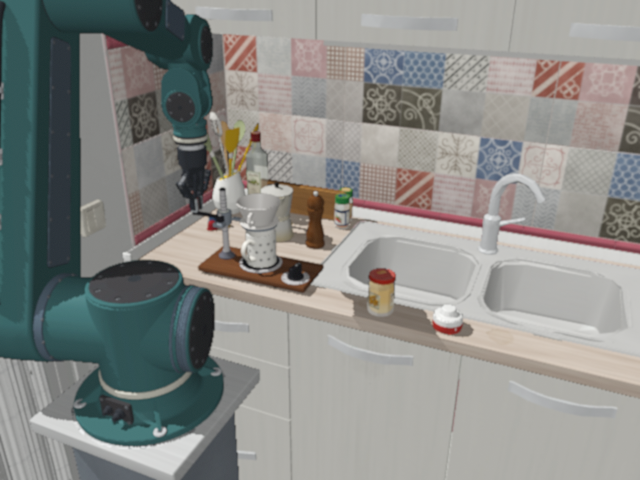

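The final view shows the dripper just above the mug's rim at (260,200) and the gripper on the lever at (195,205). The dial (295,272), mug, jar and timer have not shifted. I'm handing in.

```bash
python3 -c "
from plant import env
print(env.job_done())"
```

```text
the job is handed in; nothing more can be done
None
```

I turned the dial to the orange mark, opened the lever by its red grip, and lowered the arm about 40 mm to the ring. I then swung the lever back to its stop and handed in still gripping with 60 N. The hand-in gave no verdict, so these are my own last checks:

- **Dial:** the bar measures about −12° in world, which is a value of roughly 2.59 rad against the 2.6 target. I first gripped it slightly off its axis, so side force reached about 25 N before I followed it sideways.
- **Arm height:** the collar edge just hides the ring in the scene view, as it should at 0.035. My estimate is 0.034–0.036 m. A small patch on the collar moved only about 0.6 mm between open and closed.
- **Lever:** it is on its stop, moving 0.5 mm under 17.5 N of push. The stop was about 4 mm beyond where the grip sat when I first took hold of it.
- **Mug and bystanders:** the mug, jar and timer show no shift beyond about half a pixel. The jar and timer matches were weak (0.72), but they look in place. I checked the moka pot and pepper mill only by eye.
- **Disagreements:** the two cameras differed by a few mm on the grip and column. The dripper matches were unreliable once the lever closed, with poor scores or an implausible shift, so I set them aside.

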